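Set up the tablet stand for a recipe

ROBOT

A 6-joint arm with a two-finger parallel gripper is mounted at the origin on the work surface. World frame = base frame: x ahead of the robot, y to its left, z up, the work surface at z = 0. Lengths are in m, angles in degrees, forces in N, time in s.
With the tool pointing down it reaches from about 0.3 to 0.875 m from the base axis. Payload 6.4 kg.
Tool frame: the origin (TCP) lies on the centre line of the jaws, within the pads' length; the fingertips stand robot.tip_reach ahead of it and the grasp point (between the pads) is the TCP (robot.tip_reach is the distance from the TCP to the fingertips, in m); x points along the fingers, z is the direction in which the jaws open and shut, and the axes are right-handed (so a half turn about x gives the same grasp; the last joint's range is limited). The gripper opens to 88 mm and grips with 3 to 60 N. Pads are 18 mm wide; open, the fingers measure 123 mm over their backs; the gripper's body (75 mm by 187 mm) begins 45 mm behind the grasp point.
Start: joints at [55.674, 10.359, 92.074, -0, 77.567, -11.82], TCP at [0.22, 0.531, 0.258] pointing down, gripper open.
Joint ranges: [-171.53, 171.53], [-51.25, 118.39], [17.06, 147.69], [-65.23, 245.23], [0, 150.52], [-178.68, 178.68]. Speed limits (degrees/s): [147.25, 147.25, 172.46, 180, 180, 180].

INTERFACE

Orientations are given as a 3x3 rotation matrix whose columns are the frame's x, y, z axes.
In Python, from workcell import robot, imaging, job_done gives the robot as it stands.
- The arm moves only by the tool drive_tool, never from a script. Its argument "deltas" is a list of rows, each an object of numbers: "x", "y", "z": the shift along the tool's x, y, z each as a share of 50 cm, from -1 to 1; "ax", "ay", "az": the turn, a rotation vector about the tool's x, y, z each as a share of 30 degrees, from -1 to 1. In form: [{"x": .., "y": .., "z": .., "ax": .., "ay": .., "az": ..}, ...]. A call has 1 to 12 rows; each row is the pose to reach, as a shift and turn from the pose commanded when the call began, along the tool's axes at that moment; what a row does not reach only later rows make up. A row lasts 1/12 s, in which the tool goes at most 41.7 mm and 7.16 degrees, less where a joint would pass 70% of its speed; a pose out of reach is approached as far as the arm can. A call with a number of a shift or a turn outside -1 to 1 is refused whole. A call with a gripper value outside its range is refused whole. "gripper" is the closure, from -1 (fully open) to 1 (shut), so that 0 is half open, set as the call begins (left out, the last holds). The fingers move at their own pace and stop on an object; the grip force is fixed at half the most. Time passes only in rows, so rows that repeat a pose let the fingers close. It gives the time, the measured TCP pose, the force and the opening at its end, in the units of the state.
- robot.get_obs(): the state, without advancing time (a new reading comes with each control period).
- imaging.capture(name): name is "side" or "top" or "wrist"; returns the picture (400x640x3 uint8, blue, green, red); there is no depth.
- imaging.camera_params(name): a dict with "intrinsics" (3x3 intrinsics, pixels), "R" (3x3) and "t" (3): a world point X has camera coordinates R X + t; the wrist camera has in their place "hand_eye" (4x4, takes a point from camera to tool coordinates, whose origin is the TCP and whose axes are the tool frame's). Camera axes: x right, y down, z forward; pixel columns grow to the right and rows downward; lengths in m; the calibration is good to about 2 mm. A picture is of the moment at which its call begins: read the wrist's pose just before it. camera_params takes no time and is no camera call.
- job_done(): hands the job in, once; it reports no verdict.
The state is a dict: "t": time; "joints": joint angles; "joint_velocities": joint speeds; "effort": joint torques, N m; "position": TCP position; "tool_rot": TCP orientation; "contact_force": force on the tool from outside, world axes, zero at the start; "wrist_torque": the same for the moment, N m; "gripper_width": finger opening in m.
Only numpy, scipy, OpenCV 4.12 (cv2) and the standard library are available. Lean on these libraries where they do the work, as an engineer would, in place of code of your own. Each camera call takes 0.05 s, during which the arm holds its last target.

TASK

Unfold the wooden tablet stand first: raise its hinged back until it stands at 60 degrees to the worktop, and let go of it. Then take the tablet out of its white dock and stand it on the stand, tall way up, its lower edge between the hinge and the front lip, centred and square, leaning back on the raised back with its screen outwards. The back must still be at 60 degrees at the end; do not shift or knock over the can, the glass or the kitchen roll.

Things in the scene. Friction and masses are not known exactly. Their poses are not given: they have to be found in the camera images.
- stand: Base of the pale wooden folding stand; fixed; sizes in mm. Origin on the worktop under the middle of the hinge line; y along the hinge, +x to the reading side (away from the robot, yaw within 0.35). Board: x -105 to 50, 200 wide, top at z = 16. Hinge line at z = 30, between cheeks at y = +-90 (up to z = 44). Front lip 160 long: inner face x = 34, top z = 30. The tablet's foot rests on the board, between hinge and lip.
- stand_back (a joint): Angle of the stand's back above the horizontal, rad: 0 = folded flat towards the stand's -x, 1.047 = 60 degrees, stops at 0 and 1.75. It starts at 0.25 to 0.5. The hinge is stiff (friction about 0.7 N m, some 6 N at the rod): the back stays where it is left and carries the tablet.
- stand_rod (a point): Middle of the back's steel cross rod, on its axis, 120 mm from the hinge line; y along the rod. The back is a frame 160 wide, 10 thick, in the plane of hinge line and rod: solid board 12 to 60 from the hinge, side rails 14 wide up to 128, and the bare rod, 10 diameter, between the rails at the free edge. Open window between board and rod.
- tablet_center (a point): Centre of the tablet: a rigid black slab (mm) 10 thick (x), 135 wide (y), 210 tall (z), 0.25 to 0.5 kg. Its axes are those of the tablet: +x out of the screen (dark glassy face), z towards its top edge. It starts upright in the dock, screen roughly away from the robot.
- tablet_foot (a point): Middle of the tablet's lower edge face (centre of its underside, 105 mm below the centre along the tablet's z; same axes).
- dock: White plastic dock, does not move, sizes in mm: floor plate 60 (x) by 110 (y) by 10 thick, two upright walls 12 thick and 100 long, tops at z = 58, with a slot 15 wide between them, open at both ends. Origin on the worktop under the middle of the slot; slot runs along y. The tablet stands in the slot on the floor at z = 10, its screen to the dock's +x.
- can: Bystander: blue drinks can, 66 mm diameter, 116 mm tall, origin at the centre of its underside.
- tumbler: Bystander: glass tumbler, 72 mm diameter, 95 mm tall, origin at the centre of its underside.
- paper_roll: Bystander: upright roll of kitchen paper, 100 mm diameter, 225 mm tall, origin at the centre of its underside.
Not all that is in view belongs to the job. Leave any green or yellow look-alike of the part that bears tablet_center alone.

How it is judged:
By the outcome, as a careful person would: the job done as asked, in the order asked, and still so for the second after the job is handed in, with the robot touching nothing.
It also fails if it takes over 58 s, if anything falls off the work surface, if the arm or the gripper's body presses on something with over 40 N, if the wrist force passes 120 N, or if a joint passes its speed limit or range.

## Working session

There is one attempt and no reset: what is moved stays moved. The work goes in short steps, Python scripts to look and compute and a tool call to move; the robot and the scene stay as the last step left them, time stands still between calls to the robot, and variables do not carry over. Pictures are saved under pics/ and viewed, and the job is handed in when it is done.

Besides the shell and the picture viewer there is one more tool, called as a command line: name --argument value ..., lists and objects as JSON in quotes. drive_tool: Moves the arm, as the interface text tells. Shift numbers are shares of 50 cm and turn numbers shares of 30 degrees, none past 1 either way. Its arguments: {"type":"object","properties":{"deltas":{"type":"array"},"gripper":{"type":"number"}},"required":["deltas"]}

```bash
ls; mkdir -p pics; cat > h.py <<'E'
import numpy as np,cv2
from workcell import robot,imaging,job_done
def cap(n,f):
    im=imaging.capture(n); cv2.imwrite('pics/'+f,im); return im
def P(n):
    p=imaging.camera_params(n); return np.array(p['intrinsics']),np.array(p['R']),np.array(p['t'])
def ray(n,uv):
    K,R,t=P(n); d=R.T@np.linalg.solve(K,[uv[0],uv[1],1.]); return -R.T@t,d
def onz(n,uv,z):
    c,d=ray(n,uv); return c+d*(z-c[2])/d[2]
def tri(n1,a,n2,b):
    c1,d1=ray(n1,a);c2,d2=ray(n2,b)
    s=np.linalg.lstsq(np.c_[d1,-d2],c2-c1,rcond=None)[0]
    p,q=c1+d1*s[0],c2+d2*s[1]; return (p+q)/2,np.linalg.norm(p-q)
def proj(n,X):
    K,R,t=P(n); X=np.atleast_2d(X); c=(R@X.T).T+t; u=(K@c.T).T; return u[:,:2]/u[:,2:]
E
python3 - <<'E'
from h import *
o=robot.get_obs();print(o,robot.tip_reach)
cap('side','side0.png');cap('top','top0.png')
for n in('side','top'):
    K,R,t=P(n);print(n,K.tolist(),(-R.T@t).round(3),R.round(3).tolist())
print(imaging.camera_params('wrist'))
E
```

```text
pics
{'t': 0.0, 'joints': array([ 5.56757404e+01,  1.03995209e+01,  9.21282305e+01, -1.71795973e-03,
        7.75662789e+01, -1.18215071e+01]), 'joint_velocities': array([-0.13312997, -0.03744951,  0.02304752, -0.05915873, -0.01403707,
        0.0281582 ]), 'effort': array([-7.00883120e-04, -4.33865190e+01, -3.41847110e+01,  7.03023118e-02,
        3.83831444e-02, -1.12262721e-04]), 'position': array([0.21980179, 0.53082057, 0.25686228]), 'tool_rot': array([[-9.01215264e-04, -9.23863489e-01,  3.82721102e-01],
       [-1.37185906e-03,  3.82722040e-01,  9.23862521e-01],
       [-9.99998653e-01,  3.07559595e-04, -1.61232544e-03]]), 'contact_force': array([-1.05856897, -0.99755167, -0.33309581]), 'wrist_torque': array([ 0.0412513 , -0.00135299, -0.00840052]), 'gripper_width': 0.08788657370829733} 0.019
side [[484.60057817853277, 0.0, 323.7515448915247], [0.0, 484.60057817853277, 199.09557618959906], [0.0, 0.0, 1.0]] [-0.086 -0.89   1.004] [[0.789, -0.614, 0.018], [-0.366, -0.494, -0.789], [0.493, 0.616, -0.614]]
top [[446.4591349034323, 0.0, 319.5931657307655], [0.0, 446.4591349034323, 201.63912455189666], [0.0, 0.0, 1.0]] [4.940e-01 1.000e-03 1.463e+00] [[-0.015, -1.0, 0.004], [-0.996, 0.014, -0.091], [0.091, -0.005, -0.996]]
{'intrinsics': array([[331.9701113 ,   0.        , 318.88467166],
       [  0.        , 331.9701113 , 201.38626391],
       [  0.        ,   0.        ,   1.        ]]), 'hand_eye': array([[ 8.66576815e-04, -3.21668078e-01,  9.46852099e-01,
        -1.27553501e-01],
       [-2.16664565e-05, -9.46852460e-01, -3.21668181e-01,
         8.38098193e-02],
       [ 9.99999624e-01,  2.58235258e-04, -8.27489796e-04,
         3.22344837e-04],
       [ 0.00000000e+00,  0.00000000e+00,  0.00000000e+00,
         1.00000000e+00]])}
```

View pics/side0.png

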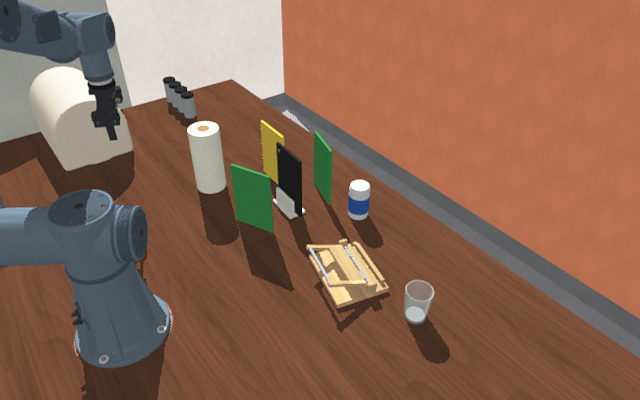

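View pics/top0.png

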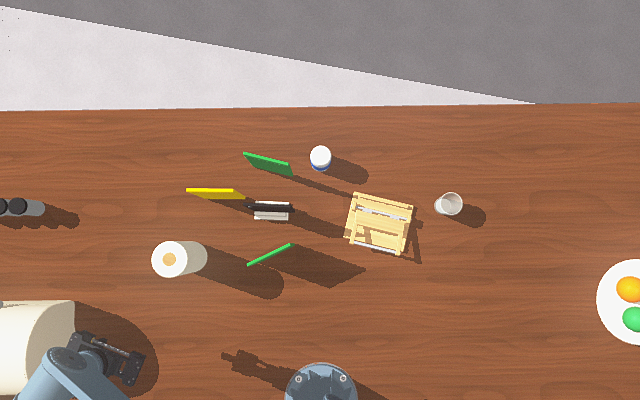

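The black slab in a white dock, at top (270,207) and side (290,180), matches the tablet. The green slabs at top (268,163) and (270,254) and the yellow one at (215,193) are look-alikes with no dock. I'll enlarge the views to confirm.

```bash
python3 - <<'E'
import cv2
t=cv2.imread('pics/top0.png');s=cv2.imread('pics/side0.png')
cv2.imwrite('pics/c1.png',cv2.resize(t[140:270,230:430],None,fx=4,fy=4,interpolation=cv2.INTER_CUBIC))
cv2.imwrite('pics/c2.png',cv2.resize(s[115:315,225:405],None,fx=3,fy=3,interpolation=cv2.INTER_CUBIC))
E
```

```text
(no output)
```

View pics/c1.png

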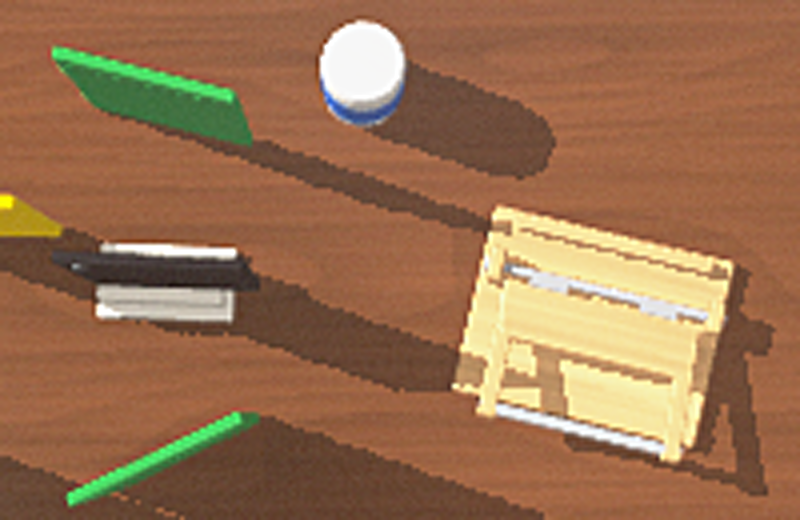

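View pics/c2.png

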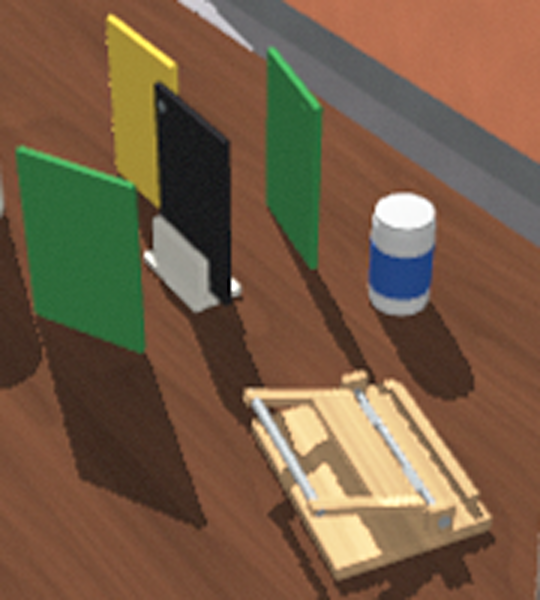

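```bash
python3 - <<'E'
from h import *
T=lambda x,y:(x/4+230-.4,y/4+140-.4)
S=lambda x,y:(x/3+225-.3,y/3+115-.3)
a=onz('top',T(505,268),.03);b=onz('top',T(708,318),.03)
print('hinge',a,b,np.linalg.norm(a-b),np.degrees(np.arctan2(*(a-b)[:2])))
r1,e1=tri('top',T(497,410),'side',S(255,402));r2,e2=tri('top',T(665,450),'side',S(318,505))
print('rod',r1,e1,r2,e2,np.linalg.norm(r1-r2))
fl=onz('top',T(495,207),.016);fr=onz('top',T(733,262),.016);bl=onz('top',T(455,390),.016)
print('board',fl,fr,bl,np.linalg.norm(fl-fr),np.linalg.norm(fl-bl))
print(onz('side',S(490,520),.016),onz('side',S(338,577),.0))
t=cv2.imread('pics/top0.png');s=cv2.imread('pics/side0.png')
cv2.imwrite('pics/c3.png',cv2.resize(t[190:230,235:305],None,fx=10,fy=10,interpolation=cv2.INTER_CUBIC))
cv2.imwrite('pics/c4.png',cv2.resize(s[135:225,260:320],None,fx=6,fy=6,interpolation=cv2.INTER_CUBIC))
E
```

```text
hinge [ 0.60644749 -0.12322461  0.03      ] [ 0.56384205 -0.28545569  0.03      ] 0.16773237178322456 14.714841253685156
rod [ 0.49265583 -0.11071051  0.07431416] 0.000214606954578787 [ 0.4610292  -0.24132377  0.07124508] 0.0025705800340223447 0.1344227834603264
board [ 0.65755191 -0.11737488  0.016     ] [ 0.60980571 -0.31007637  0.016     ] [ 0.50928929 -0.08187194  0.016     ] 0.19852848785897145 0.15245413800344162
[ 0.60701687 -0.31051919  0.016     ] [ 0.46577137 -0.26862768  0.        ]
```

View pics/c3.png

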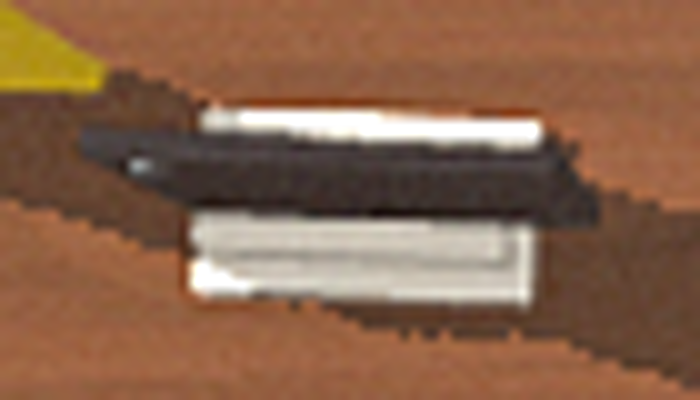

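View pics/c4.png

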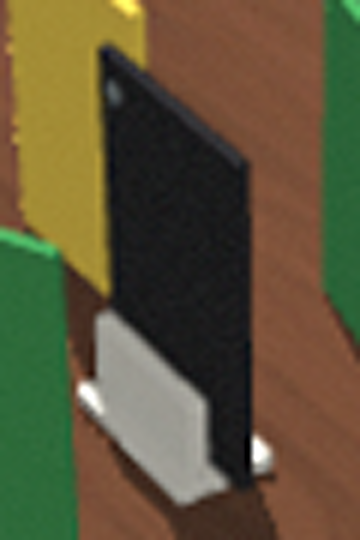

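```bash
cat >> h.py <<'E'
from scipy.spatial.transform import Rotation as Ro
def Rtool(xd,zd):
    x=np.array(xd,float);x/=np.linalg.norm(x);z=np.array(zd,float);z-=x*(x@z);z/=np.linalg.norm(z)
    return np.c_[x,np.cross(z,x),z]
def plan(p,R=None,p0=None,R0=None):
    o=robot.get_obs()
    p0=o['position'] if p0 is None else p0; R0=np.array(o['tool_rot']) if R0 is None else R0
    d=R0.T@(np.array(p)-p0)
    r=np.zeros(3) if R is None else np.degrees(Ro.from_matrix(R0.T@R).as_rotvec())
    print('t%.2f'%o['t'],'pos',p0.round(4),'x,y,z',(d/.5).round(3),'a',(r/30).round(3),'rows>=',max(np.linalg.norm(d)/.0417,np.linalg.norm(r)/7.16).round(1))
YAW=np.radians(-13.9)
def down(yaw): return Rtool([0,0,-1],[np.cos(yaw),np.sin(yaw),0])
E
python3 - <<'E'
from h import *
print(onz('top',(170,259),.225), onz('top',(320,154),.116), onz('top',(449,207),.05))
p=[.22,.531,.258];R=np.array(robot.get_obs()['tool_rot'])
W=[[.22,.531,.40],[.33,.28,.40],[.43,.02,.38],[.477,-.176,.25]]
Rs=[R,down(np.radians(40)),down(np.radians(13)),down(YAW)]
for w,r in zip(W,Rs): plan(w,r,p0=np.array(p),R0=R);p,R=w,r
E
```

```text
[0.45394432 0.40763928 0.225     ] [ 0.76258909 -0.00963704  0.116     ] [ 0.59938398 -0.4175175   0.05      ]
t0.10 pos [0.22  0.531 0.258] x,y,z [-0.284  0.    -0.   ] a [0. 0. 0.] rows>= 3.4
t0.10 pos [0.22  0.531 0.4  ] x,y,z [ 0.    -0.395 -0.38 ] a [ 0.917 -0.003  0.   ] rows>= 6.6
t0.10 pos [0.33 0.28 0.4 ] x,y,z [ 0.04  -0.527 -0.181] a [0.9 0.  0. ] rows>= 6.7
t0.10 pos [0.43 0.02 0.38] x,y,z [ 0.26  -0.403  0.003] a [0.897 0.    0.   ] rows>= 5.8
```

drive_tool --deltas '[{"x":-0.284},{"x":-0.284},{"x":-0.284},{"x":-0.284,"y":-0.395,"z":-0.38,"ax":0.917},{"x":-0.284,"y":-0.395,"z":-0.38,"ax":0.917},{"x":-0.284,"y":-0.395,"z":-0.38,"ax":0.917},{"x":-0.284,"y":-0.395,"z":-0.38,"ax":0.917},{"x":-0.284,"y":-0.395,"z":-0.38,"ax":0.917},{"x":-0.284,"y":-0.395,"z":-0.38,"ax":0.917},{"x":-0.284,"y":-0.395,"z":-0.38,"ax":0.917},{"x":-0.284,"y":-0.395,"z":-0.38,"ax":0.917}]' --gripper 0

```text
schema error: expected keys x, y, z, ax, ay, az
```

drive_tool --deltas '[{"x":0.04,"y":-0.527,"z":-0.181,"ax":0.9},{"x":0.04,"y":-0.527,"z":-0.181,"ax":0.9},{"x":0.04,"y":-0.527,"z":-0.181,"ax":0.9},{"x":0.04,"y":-0.527,"z":-0.181,"ax":0.9},{"x":0.04,"y":-0.527,"z":-0.181,"ax":0.9},{"x":0.04,"y":-0.527,"z":-0.181,"ax":0.9},{"x":0.04,"y":-0.527,"z":-0.181,"ax":0.9}]'

```text
schema error: expected keys x, y, z, ax, ay, az
```

drive_tool --deltas '[{"x":0.26,"y":-0.403,"ax":0.897},{"x":0.26,"y":-0.403,"ax":0.897},{"x":0.26,"y":-0.403,"ax":0.897},{"x":0.26,"y":-0.403,"ax":0.897},{"x":0.26,"y":-0.403,"ax":0.897},{"x":0.26,"y":-0.403,"ax":0.897},{"x":0.26,"y":-0.403,"ax":0.897}]'

```text
schema error: expected keys x, y, z, ax, ay, az
```

```bash
python3 - <<'E'
from h import *
o=robot.get_obs();print(o['joints'].round(1),o['gripper_width'])
plan([.477,-.176,.25],down(YAW))
cap('wrist','w1.png')
E
```

```text
[ 55.7  10.4  92.1  -0.   77.6 -11.8] 0.087764142544348
t0.10 pos [0.2198 0.5309 0.2569] x,y,z [ 0.015 -1.016 -1.109] a [ 2.713e+00 -3.000e-03  2.000e-03] rows>= 18.0
```

View pics/w1.png

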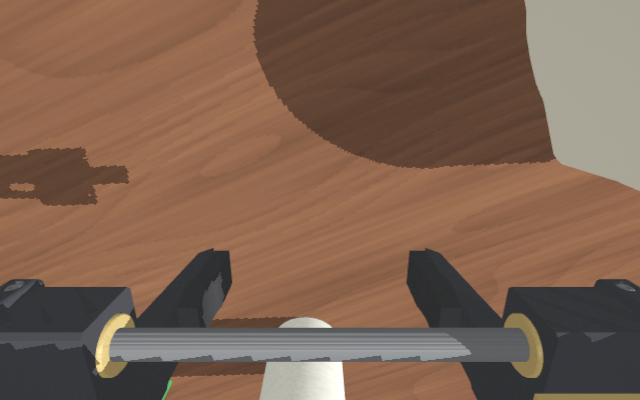

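The calls were refused because every row needs all six keys, so nothing moved. The wrist view shows only the fingers and the kitchen roll at (305,350).

drive_tool --deltas '[{"x":-0.284,"y":0,"z":0,"ax":0,"ay":0,"az":0},{"x":-0.284,"y":0,"z":0,"ax":0,"ay":0,"az":0},{"x":-0.284,"y":0,"z":0,"ax":0,"ay":0,"az":0},{"x":-0.284,"y":-0.395,"z":-0.38,"ax":0.917,"ay":0,"az":0},{"x":-0.284,"y":-0.395,"z":-0.38,"ax":0.917,"ay":0,"az":0},{"x":-0.284,"y":-0.395,"z":-0.38,"ax":0.917,"ay":0,"az":0},{"x":-0.284,"y":-0.395,"z":-0.38,"ax":0.917,"ay":0,"az":0},{"x":-0.284,"y":-0.395,"z":-0.38,"ax":0.917,"ay":0,"az":0},{"x":-0.284,"y":-0.395,"z":-0.38,"ax":0.917,"ay":0,"az":0},{"x":-0.284,"y":-0.395,"z":-0.38,"ax":0.917,"ay":0,"az":0},{"x":-0.284,"y":-0.395,"z":-0.38,"ax":0.917,"ay":0,"az":0}]' --gripper 0

```text
t: 1.07
position: [0.3314, 0.2767, 0.4]
tool_rot: [[0.001, -0.639, 0.769], [-0.001, 0.769, 0.639], [-1.0, -0.002, 0.0]]
contact_force: [0.3, 0.1, 0.2]
gripper_width: 0.0442
```

drive_tool --deltas '[{"x":0.04,"y":-0.527,"z":-0.181,"ax":0.9,"ay":0,"az":0},{"x":0.04,"y":-0.527,"z":-0.181,"ax":0.9,"ay":0,"az":0},{"x":0.04,"y":-0.527,"z":-0.181,"ax":0.9,"ay":0,"az":0},{"x":0.04,"y":-0.527,"z":-0.181,"ax":0.9,"ay":0,"az":0},{"x":0.04,"y":-0.527,"z":-0.181,"ax":0.9,"ay":0,"az":0},{"x":0.04,"y":-0.527,"z":-0.181,"ax":0.9,"ay":0,"az":0},{"x":0.04,"y":-0.527,"z":-0.181,"ax":0.9,"ay":0,"az":0}]'

```text
t: 1.65
position: [0.4303, 0.0177, 0.3792]
tool_rot: [[-0.0, -0.223, 0.975], [-0.0, 0.975, 0.223], [-1.0, -0.0, -0.0]]
contact_force: [-0.3, -0.1, -0.4]
gripper_width: 0.0443
```

```bash
python3 - <<'E'
from h import *
o=robot.get_obs();print(o['joints'].round(1),o['gripper_width'])
plan([.477,-.176,.25],down(YAW))
E
```

```text
[-13.5 -13.6 101.6  -0.   92.  -26.4] 0.04426743083802413
t1.65 pos [0.4303 0.0177 0.3792] x,y,z [ 0.259 -0.398  0.004] a [ 0.894 -0.     0.001] rows>= 5.7
```

drive_tool --deltas '[{"x":0.259,"y":-0.398,"z":0.004,"ax":0.894,"ay":0,"az":0},{"x":0.259,"y":-0.398,"z":0.004,"ax":0.894,"ay":0,"az":0},{"x":0.259,"y":-0.398,"z":0.004,"ax":0.894,"ay":0,"az":0},{"x":0.259,"y":-0.398,"z":0.004,"ax":0.894,"ay":0,"az":0},{"x":0.259,"y":-0.398,"z":0.004,"ax":0.894,"ay":0,"az":0},{"x":0.259,"y":-0.398,"z":0.004,"ax":0.894,"ay":0,"az":0},{"x":0.259,"y":-0.398,"z":0.004,"ax":0.894,"ay":0,"az":0},{"x":0.259,"y":-0.398,"z":0.004,"ax":0.894,"ay":0,"az":0}]'

```text
t: 2.32
position: [0.476, -0.1733, 0.2487]
tool_rot: [[-0.003, 0.241, 0.971], [0.002, 0.971, -0.241], [-1.0, 0.002, -0.003]]
contact_force: [0.3, 0.4, 0.3]
gripper_width: 0.044
```

```bash
python3 - <<'E'
from h import *
o=robot.get_obs();print(o['joints'].round(1),o['position'])
np.savez('w2.npz',p=o['position'],R=o['tool_rot'])
cap('wrist','w2.png')
E
```

```text
[-33.5   2.1 102.2   0.   75.9 -19.5] [ 0.47601387 -0.1733251   0.24868877]
```

View pics/w2.png

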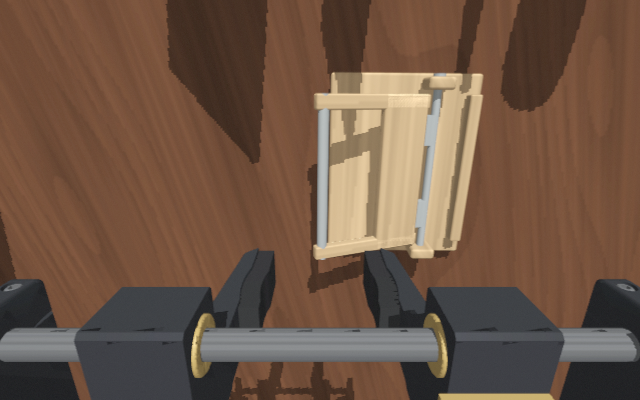

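Wrist view: rod runs from (323,108) to (321,248), hinge rod from (438,88) to (420,245). The jaws are centred over the rod.

```bash
cat >> h.py <<'E'
def wray(uv,p,R):
    c=imaging.camera_params('wrist');H=np.array(c['hand_eye']);d=np.linalg.solve(np.array(c['intrinsics']),[uv[0],uv[1],1.])
    return p+R@H[:3,3], R@H[:3,:3]@d
def wz(uv,z,p,R):
    c,d=wray(uv,p,R); return c+d*(z-c[2])/d[2]
E
python3 - <<'E'
from h import *
f=np.load('w2.npz');p,R=f['p'],f['R']
a,b=[wz(u,.0728,p,R) for u in((323,108),(321.5,248))];print('rod',a,b,np.linalg.norm(a-b),(a+b)/2,np.degrees(np.arctan2(*(a-b)[:2])))
a,b=[wz(u,.03,p,R) for u in((438.5,84),(420,250))];print('hinge',a,b,np.linalg.norm(a-b),(a+b)/2,np.degrees(np.arctan2(*(a-b)[:2])))
# lip front top edge / board
for u in((482,76),(457,250)): print(wz(u,.016,p,R))
plan([.4765,-.1755,.073],down(YAW))
E
```

```text
rod [ 0.49557106 -0.10796567  0.0728    ] [ 0.46166157 -0.24050784  0.0728    ] 0.13681111207848595 [ 0.47861631 -0.17423675  0.0728    ] 14.350691166868865
hinge [ 0.61092659 -0.1154708   0.03      ] [ 0.56681029 -0.29123736  0.03      ] 0.18121846586482587 [ 0.58886844 -0.20335408  0.03      ] 14.089816160530155
[ 0.65930344 -0.11940637  0.016     ]
[ 0.61284317 -0.30993972  0.016     ]
t2.37 pos [ 0.4764 -0.1727  0.2499] x,y,z [ 0.354 -0.006  0.002] a [ 0.001 -0.003 -0.002] rows>= 4.2
```

drive_tool --deltas '[{"x":0.08,"y":-0.004,"z":0.003,"ax":0,"ay":0,"az":0},{"x":0.16,"y":-0.004,"z":0.003,"ax":0,"ay":0,"az":0},{"x":0.24,"y":-0.004,"z":0.003,"ax":0,"ay":0,"az":0},{"x":0.29,"y":-0.004,"z":0.003,"ax":0,"ay":0,"az":0},{"x":0.33,"y":-0.004,"z":0.003,"ax":0,"ay":0,"az":0},{"x":0.354,"y":-0.004,"z":0.003,"ax":0,"ay":0,"az":0},{"x":0.354,"y":-0.004,"z":0.003,"ax":0,"ay":0,"az":0}]'

```text
t: 2.95
position: [0.4766, -0.1733, 0.0718]
tool_rot: [[-0.003, 0.237, 0.971], [0.002, 0.971, -0.237], [-1.0, 0.001, -0.003]]
contact_force: [-0.1, 1.0, 0.2]
gripper_width: 0.0442
```

drive_tool --deltas '[{"x":0,"y":0,"z":0,"ax":0,"ay":0,"az":0},{"x":0,"y":0,"z":0,"ax":0,"ay":0,"az":0},{"x":0,"y":0,"z":0,"ax":0,"ay":0,"az":0},{"x":0,"y":0,"z":0,"ax":0,"ay":0,"az":0},{"x":0,"y":0,"z":0,"ax":0,"ay":0,"az":0},{"x":0,"y":0,"z":0,"ax":0,"ay":0,"az":0}]' --gripper 1

```text
t: 3.45
position: [0.4778, -0.176, 0.074]
tool_rot: [[0.001, 0.239, 0.971], [-0.001, 0.971, -0.239], [-1.0, -0.0, 0.001]]
contact_force: [-1.3, 1.0, 4.4]
gripper_width: 0.0088
```

```bash
python3 - <<'E'
from h import *
o=robot.get_obs();np.savez('w3.npz',p=o['position'],R=o['tool_rot']);print(o['position'],o['contact_force'],o['wrist_torque'],o['gripper_width'])
a=cap('wrist','w3.png');b=cap('side','s3.png')
cv2.imwrite('pics/v3.png',np.vstack([cv2.resize(b[215:325,280:420],(700,550),interpolation=cv2.INTER_CUBIC)]))
E
```

```text
[ 0.4778358  -0.17596692  0.07401603] [-1.30957519  1.03910561  4.42072182] [ 0.13203354  0.19762517 -0.00455147] 0.008817697508932763
```

View pics/v3.png

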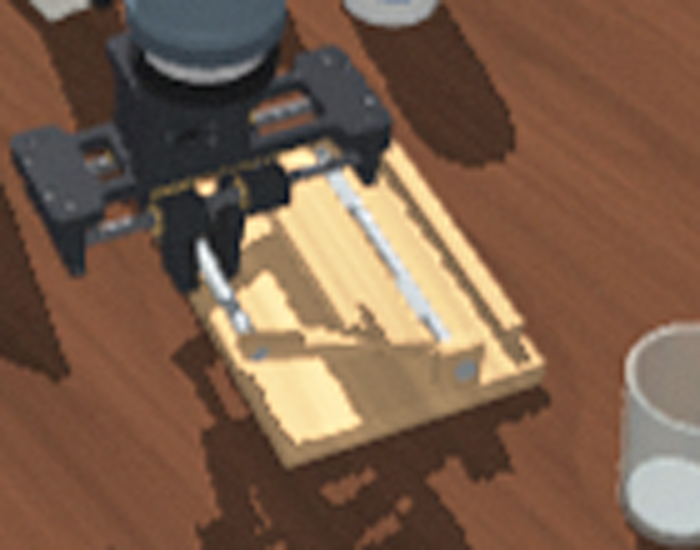

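View pics/w3.png

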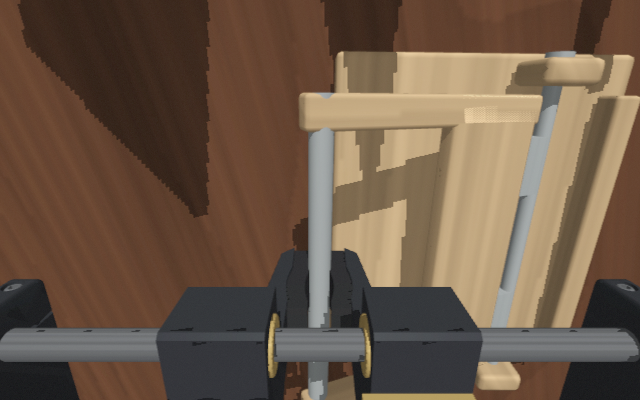

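drive_tool --deltas '[{"x":-0.017,"y":0,"z":0.007,"ax":0,"ay":0,"az":0},{"x":-0.036,"y":0,"z":0.017,"ax":0,"ay":0,"az":0},{"x":-0.054,"y":0,"z":0.028,"ax":0,"ay":0,"az":0},{"x":-0.07,"y":0,"z":0.041,"ax":0,"ay":0,"az":0},{"x":-0.086,"y":0,"z":0.055,"ax":0,"ay":0,"az":0},{"x":-0.1,"y":0,"z":0.07,"ax":0,"ay":0,"az":0},{"x":-0.112,"y":0,"z":0.087,"ax":0,"ay":0,"az":0},{"x":-0.119,"y":0,"z":0.096,"ax":0,"ay":0,"az":0},{"x":-0.124,"y":0,"z":0.105,"ax":0,"ay":0,"az":0},{"x":-0.124,"y":0,"z":0.105,"ax":0,"ay":0,"az":0},{"x":-0.124,"y":0,"z":0.105,"ax":0,"ay":0,"az":0}]'

```text
t: 4.47
position: [0.5263, -0.1884, 0.1377]
tool_rot: [[-0.007, 0.238, 0.971], [0.001, 0.971, -0.238], [-1.0, -0.001, -0.007]]
contact_force: [-19.0, 1.3, 18.6]
gripper_width: 0.0085
```

```bash
python3 - <<'E'
from h import *
o=robot.get_obs();np.savez('w4.npz',p=o['position'],R=o['tool_rot']);print(o['position'],o['contact_force'],o['wrist_torque'],o['gripper_width'])
a=cap('wrist','w4.png');b=cap('side','s4.png');cap('top','t4.png')
cv2.imwrite('pics/v4.png',cv2.resize(b[215:325,280:420],(700,550),interpolation=cv2.INTER_CUBIC))
E
```

```text
[ 0.52628013 -0.1883655   0.137654  ] [-19.03678085   1.32164758  18.64844802] [ 0.13335488  3.15968313 -0.06679446] 0.008460818056363676
```

View pics/v4.png

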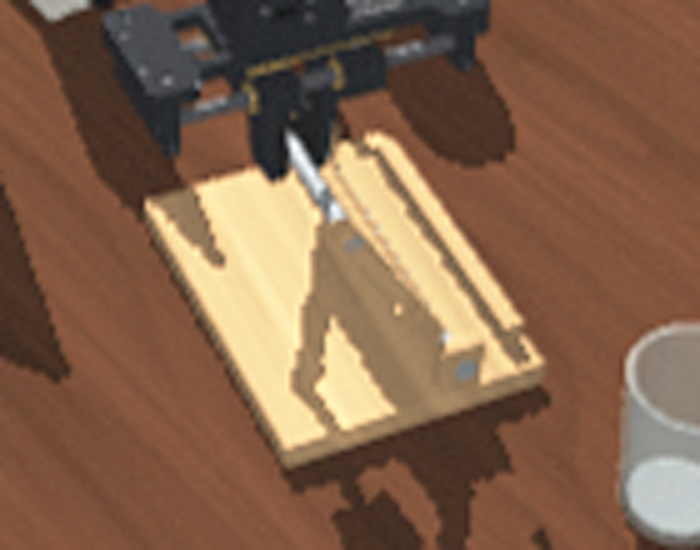

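View pics/w4.png

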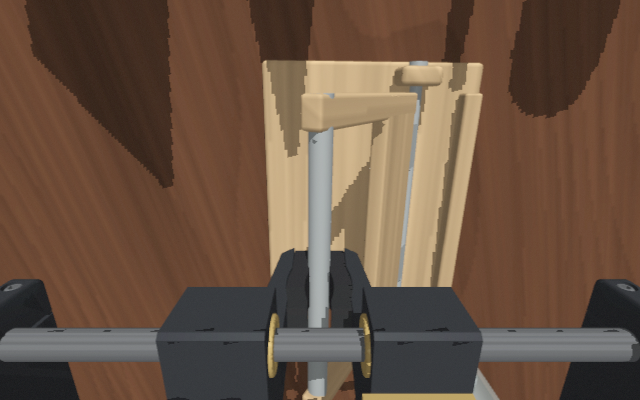

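The TCP arc (chord fit) suggests the back is at about 58° and the grip is loaded radially. I'll open, back off and measure the angle.

drive_tool --deltas '[{"x":0,"y":0,"z":0,"ax":0,"ay":0,"az":0},{"x":0,"y":0,"z":0,"ax":0,"ay":0,"az":0},{"x":0,"y":0,"z":0,"ax":0,"ay":0,"az":0},{"x":-0.08,"y":0,"z":0,"ax":0,"ay":0,"az":0},{"x":-0.16,"y":0,"z":0,"ax":0,"ay":0,"az":0},{"x":-0.24,"y":0,"z":0,"ax":0,"ay":0,"az":0},{"x":-0.24,"y":0.08,"z":-0.08,"ax":0,"ay":0,"az":0},{"x":-0.24,"y":0.16,"z":-0.16,"ax":0,"ay":0,"az":0},{"x":-0.24,"y":0.2,"z":-0.2,"ax":0,"ay":0,"az":0},{"x":-0.24,"y":0.2,"z":-0.2,"ax":0,"ay":0,"az":0}]' --gripper 0

```text
t: 5.45
position: [0.4532, -0.0637, 0.2556]
tool_rot: [[-0.0, 0.237, 0.971], [0.002, 0.971, -0.237], [-1.0, 0.002, -0.001]]
contact_force: [1.0, 0.5, 0.2]
gripper_width: 0.0443
```

```bash
python3 - <<'E'
from h import *
o=robot.get_obs();np.savez('w5.npz',p=o['position'],R=o['tool_rot']);print(o['position'],o['contact_force'])
a=cap('wrist','w5.png');b=cap('side','s5.png');t=cap('top','t5.png')
cv2.imwrite('pics/v5.png',cv2.resize(b[215:325,280:420],(700,550),interpolation=cv2.INTER_CUBIC))
cv2.imwrite('pics/v5t.png',cv2.resize(t[180:270,330:430],(700,630),interpolation=cv2.INTER_CUBIC)[:600])
E
```

```text
[ 0.45324064 -0.0637335   0.25556033] [1.01662218 0.51175452 0.19503458]
```

View pics/v5.png

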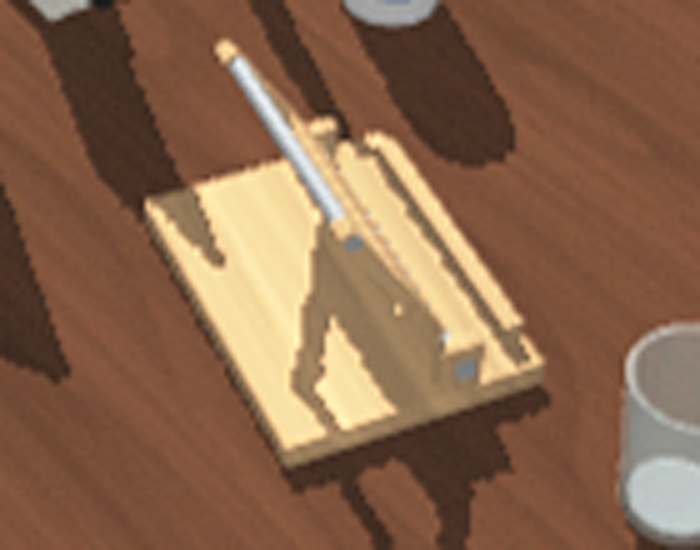

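View pics/v5t.png

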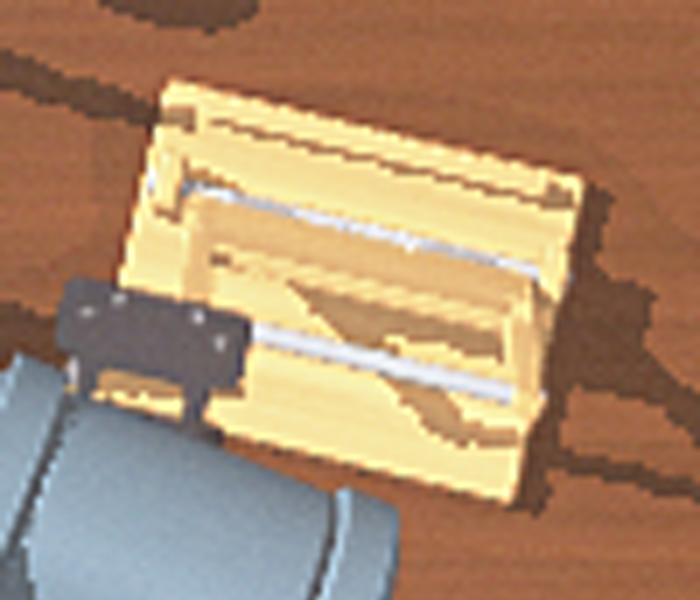

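View pics/w5.png

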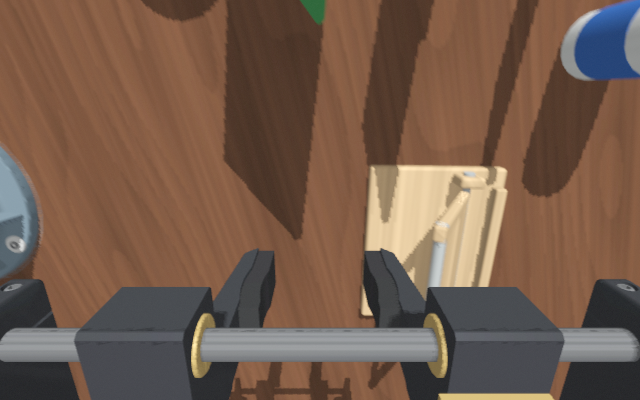

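Side: rod end cap at crop (352,242), hinge cap at (464,370). Top: rod end cap at (545,397), hinge cap at (568,278). Triangulating.

```bash
python3 - <<'E'
from h import *
S=lambda x,y:(x/5+280-.4,y/5+215-.4); T=lambda x,y:(x/7+330-.43,y/7+180-.43)
e=np.array([np.cos(np.radians(14)),-np.sin(np.radians(14)),0]);l=np.array([-e[1],e[0],0])
for nm,a,b in(('rodcap',S(352,242),T(543,397)),('rodR',S(335,218),T(515,395)),('hingecap',S(464,370),T(568,278))):
    X,er=tri('side',a,'top',b);print(nm,X,er,'e',X@e,'l',X@l)
def sideplane(uv,L):  # ray ∩ plane l=L
    c,d=ray('side',uv);return c+d*(L-c@l)/(d@l)
mid=np.array([.587,-.2035,0])@l; print('mid l',mid)
r=sideplane(S(352,242),mid-.080);h=sideplane(S(464,370),mid-.1)
for x in(r,h):print('side',x,x@e)
for L in(.098,.1,.102):
  h=sideplane(S(464,370),mid-L);d=r-h;print(L,h[2],np.degrees(np.arctan2(d[2],-(d@e))),np.linalg.norm(d-(d@l)*l))
# top view rod/hinge with h given
for th in (56,58,60):
    z=.03+.12*np.sin(np.radians(th))
    r1=onz('top',T(250,335),z);r2=onz('top',T(515,395),z);h1=onz('top',T(185,190),.03);h2=onz('top',T(535,270),.03)
    dd=((h1+h2)/2-(r1+r2)/2)@e
    print(th,'top e diff',dd,np.degrees(np.arccos(dd/.12)), (h1+h2)@e/2, (r1+r2)@e/2)
E
```

```text
rodcap [ 0.506431   -0.26357922  0.13459542] 0.003079043448237304 e 0.5551534158301767 l -0.1332330436471883
rodR [ 0.5069094  -0.25024008  0.14057505] 0.004238234393220227 e 0.552390582267541 l -0.12017439696247102
hingecap [ 0.56195698 -0.29735121  0.03257742] 0.0024578240430164463 e 0.6172002213684883 l -0.15256890613246252
mid l -0.05544702758016032
side [ 0.50300287 -0.26500625  0.13762621] 0.5521723540429517
side [ 0.55802562 -0.29933724  0.03682522] 0.6138661046241631
0.098 0.034171647021290164 58.65321892803832 0.1211362949372878
0.1 0.0368252241598801 58.53189986166145 0.11818188010600077
0.102 0.03947880129846992 58.404360196683626 0.11522802230757265
56 top e diff 0.06378057592035084 57.89281545369968 0.6183611085711935 0.5545805326508427
58 top e diff 0.06391039718122359 57.81960894433383 0.6183611085711935 0.5544507113899699
60 top e diff 0.06403316269743446 57.75032700008589 0.6183611085711935 0.5543279458737591
```

All estimates agree on about 58.2°. I'll regrip and add 1.8°, which is roughly +3.2 mm along e and +2 mm up.

```bash
python3 - <<'E'
from h import *
plan([.5257,-.188,.134],down(np.radians(-14)))
E
```

```text
t5.60 pos [ 0.4555 -0.0664  0.2561] x,y,z [ 0.245 -0.203  0.193] a [0.01  0.004 0.   ] rows>= 4.5
```

drive_tool --deltas '[{"x":0,"y":-0.08,"z":0.08,"ax":0,"ay":0,"az":0},{"x":0,"y":-0.16,"z":0.15,"ax":0,"ay":0,"az":0},{"x":0,"y":-0.203,"z":0.193,"ax":0,"ay":0,"az":0},{"x":0.0,"y":-0.203,"z":0.193,"ax":0,"ay":0,"az":0},{"x":0.08,"y":-0.203,"z":0.193,"ax":0,"ay":0,"az":0},{"x":0.15,"y":-0.203,"z":0.193,"ax":0,"ay":0,"az":0},{"x":0.21,"y":-0.203,"z":0.193,"ax":0,"ay":0,"az":0},{"x":0.245,"y":-0.203,"z":0.193,"ax":0,"ay":0,"az":0},{"x":0.245,"y":-0.203,"z":0.193,"ax":0,"ay":0,"az":0},{"x":0.245,"y":-0.203,"z":0.193,"ax":0,"ay":0,"az":0}]'

```text
t: 6.43
position: [0.5247, -0.1899, 0.1319]
tool_rot: [[-0.002, 0.24, 0.971], [0.001, 0.971, -0.24], [-1.0, 0.001, -0.002]]
contact_force: [0.5, -0.3, 0.2]
gripper_width: 0.0443
```

drive_tool --deltas '[{"x":0,"y":0,"z":0,"ax":0,"ay":0,"az":0},{"x":0,"y":0,"z":0,"ax":0,"ay":0,"az":0},{"x":0,"y":0,"z":0,"ax":0,"ay":0,"az":0},{"x":0,"y":0,"z":0,"ax":0,"ay":0,"az":0},{"x":0,"y":0,"z":0,"ax":0,"ay":0,"az":0},{"x":0,"y":0,"z":0,"ax":0,"ay":0,"az":0}]' --gripper 1

```text
t: 6.93
position: [0.5255, -0.1892, 0.1335]
tool_rot: [[0.002, 0.239, 0.971], [-0.001, 0.971, -0.239], [-1.0, -0.0, 0.003]]
contact_force: [2.8, -1.0, 0.7]
gripper_width: 0.0085
```

```bash
python3 - <<'E'
from h import *
o=robot.get_obs();e=np.array([np.cos(np.radians(14)),-np.sin(np.radians(14)),0])
print(o['position'],o['position']@e,o['contact_force'],o['gripper_width'])
E
```

```text
[ 0.52548257 -0.18917682  0.13347996] 0.5556395070534252 [ 2.8161888  -0.99750015  0.71733552] 0.008493552969585762
```

drive_tool --deltas '[{"x":-0.002,"y":0,"z":0.004,"ax":0,"ay":0,"az":0},{"x":-0.004,"y":0,"z":0.008,"ax":0,"ay":0,"az":0},{"x":-0.004,"y":0,"z":0.008,"ax":0,"ay":0,"az":0},{"x":-0.004,"y":0,"z":0.008,"ax":0,"ay":0,"az":0},{"x":-0.004,"y":0,"z":0.008,"ax":0,"ay":0,"az":0}]'

```text
t: 7.35
position: [0.5266, -0.1894, 0.134]
tool_rot: [[-0.005, 0.239, 0.971], [0.001, 0.971, -0.239], [-1.0, 0.0, -0.005]]
contact_force: [-7.5, -0.1, 1.7]
gripper_width: 0.0083
```

```bash
python3 - <<'E'
from h import *
o=robot.get_obs();e=np.array([np.cos(np.radians(14)),-np.sin(np.radians(14)),0])
print(o['position'],o['position']@e,o['contact_force'],o['gripper_width'])
E
```

```text
[ 0.52659954 -0.18939462  0.13402305] 0.5567759895972415 [-7.49734633 -0.11561889  1.67978097] 0.008341416527552194
```

drive_tool --deltas '[{"x":-0.002,"y":0,"z":0.003,"ax":0,"ay":0,"az":0},{"x":-0.003,"y":0,"z":0.006,"ax":0,"ay":0,"az":0},{"x":-0.003,"y":0,"z":0.006,"ax":0,"ay":0,"az":0},{"x":-0.003,"y":0,"z":0.006,"ax":0,"ay":0,"az":0}]'

```text
t: 7.68
position: [0.529, -0.19, 0.1354]
tool_rot: [[-0.006, 0.239, 0.971], [0.002, 0.971, -0.239], [-1.0, 0.0, -0.007]]
contact_force: [-9.9, 0.2, 3.0]
gripper_width: 0.0085
```

```bash
python3 - <<'E'
from h import *
o=robot.get_obs();e=np.array([np.cos(np.radians(14)),-np.sin(np.radians(14)),0])
print(o['position'],o['position']@e,o['contact_force'],o['gripper_width'])
E
```

```text
[ 0.52898511 -0.19001883  0.13544667] 0.5592417070833491 [-9.92949016  0.15600121  2.95139232] 0.008540899930871548
```

drive_tool --deltas '[{"x":0,"y":0,"z":0,"ax":0,"ay":0,"az":0},{"x":0,"y":0,"z":0,"ax":0,"ay":0,"az":0},{"x":0,"y":0,"z":0,"ax":0,"ay":0,"az":0},{"x":-0.08,"y":0,"z":0,"ax":0,"ay":0,"az":0},{"x":-0.16,"y":0,"z":0,"ax":0,"ay":0,"az":0},{"x":-0.24,"y":0,"z":0,"ax":0,"ay":0,"az":0},{"x":-0.32,"y":0,"z":-0.08,"ax":0,"ay":0,"az":0},{"x":-0.4,"y":0.1,"z":-0.16,"ax":0.2,"ay":0,"az":0},{"x":-0.44,"y":0.2,"z":-0.2,"ax":-0.2,"ay":0,"az":0},{"x":-0.44,"y":0.28,"z":-0.2,"ax":-0.4,"ay":0,"az":0},{"x":-0.44,"y":0.28,"z":-0.2,"ax":-0.4,"ay":0,"az":0},{"x":-0.44,"y":0.28,"z":-0.2,"ax":-0.4,"ay":0,"az":0}]' --gripper 0

```text
t: 8.68
position: [0.4679, -0.0266, 0.3594]
tool_rot: [[0.005, 0.025, 1.0], [0.001, 1.0, -0.025], [-1.0, 0.001, 0.005]]
contact_force: [0.6, 0.4, -0.1]
gripper_width: 0.0439
```

```bash
python3 - <<'E'
from h import *
o=robot.get_obs();np.savez('w6.npz',p=o['position'],R=o['tool_rot']);print(o['position'],o['contact_force'])
a=cap('wrist','w6.png');b=cap('side','s6.png');t=cap('top','t6.png')
cv2.imwrite('pics/v6.png',cv2.resize(b[215:325,280:420],(700,550),interpolation=cv2.INTER_CUBIC))
cv2.imwrite('pics/v6t.png',cv2.resize(t[180:265,330:430],(700,595),interpolation=cv2.INTER_CUBIC))
E
```

```text
[ 0.46793616 -0.02657837  0.35939728] [ 0.62385949  0.4455221  -0.08629542]
```

View pics/v6.png

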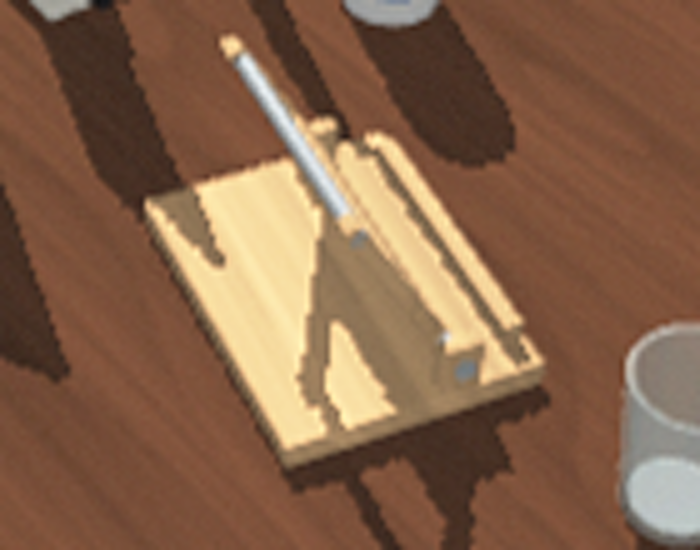

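View pics/v6t.png

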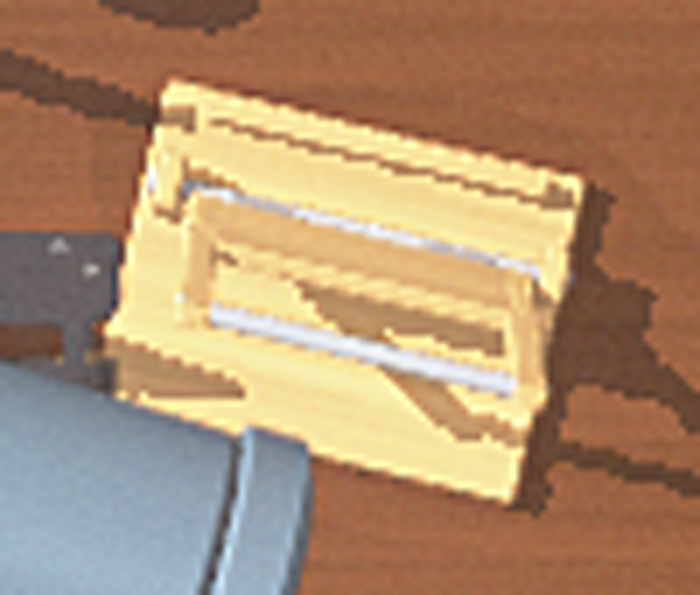

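View pics/w6.png

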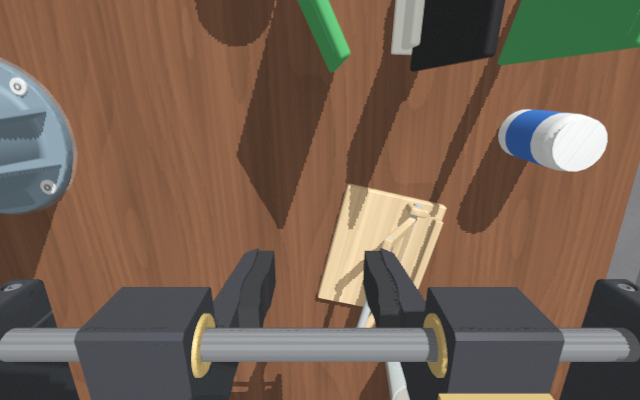

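```bash
python3 - <<'E'
from h import *
S=lambda x,y:(x/5+280-.4,y/5+215-.4); T=lambda x,y:(x/7+330-.43,y/7+180-.43)
e=np.array([np.cos(np.radians(14)),-np.sin(np.radians(14)),0]);l=np.array([-e[1],e[0],0])
def sp(uv,L):
    c,d=ray('side',uv);return c+d*(L-c@l)/(d@l)
mid=-.0554
r=sp(S(358,240),mid-.080)
for L in(.098,.1,.102):
  h=sp(S(464,370),mid-L);d=r-h;print(L,h[2],np.degrees(np.arctan2(d[2],-(d@e))),np.linalg.norm(d-(d@l)*l))
z=.03+.12*np.sin(np.radians(60))
r1=onz('top',T(212,315),z);r2=onz('top',T(515,387),z);h1=onz('top',T(185,188),.03);h2=onz('top',T(538,270),.03)
for q in(r1,r2,h1,h2):print(q@e,q@l)
dd=((h1+h2)/2-(r1+r2)/2)@e;print(dd,np.degrees(np.arccos(dd/.12)),np.degrees(np.arctan2(*(r1-r2)[:2])),np.degrees(np.arctan2(*(h1-h2)[:2])))
# grey rod fits in top image
t=cv2.imread('pics/t6.png');hsv=cv2.cvtColor(t,cv2.COLOR_BGR2HSV)
m=((hsv[...,1]<70)&(hsv[...,2]>150)).astype(np.uint8);m[:205]=0;m[240:]=0;m[:,:352]=0;m[:,410:]=0
n,lab,st,_=cv2.connectedComponentsWithStats(m)
for i in range(1,n):
    if st[i,4]>12:
        ys,xs=np.where(lab==i);print(st[i],cv2.fitLine(np.c_[xs,ys].astype(np.float32),cv2.DIST_L2,0,.01,.01).ravel())
E
```

```text
0.098 0.03410925136549192 60.042145423433 0.11952795506447454
0.1 0.036762828504081746 59.95438509292897 0.11656821458617435
0.102 0.03941640564267168 59.86205230882396 0.11360876184076411
0.5585213178669599 0.010457486598313637
0.5580481958366292 -0.12150161718906631
0.6188979441738889 0.026805818197898137
0.6190387736267057 -0.1393803580008514
0.06068360204850264 59.622389291761124 14.205425609899844 13.951446434772008
[358 206  50  15  82] [9.7095096e-01 2.3927861e-01 3.8313416e+02 2.1252438e+02]
[360 223  44  14 150] [9.7153616e-01 2.3689133e-01 3.8148001e+02 2.2956667e+02]
```

The back now measures 59.6–60.0° (side and top views), and the hinge middle is at about (0.587,-0.204). Next I'll measure the tablet.

```bash
python3 - <<'E'
from h import *
C=lambda x,y:(x/10+235-.45,y/10+190-.45); D=lambda x,y:(x/6+260-.4,y/6+135-.4)
# top corners: back-left(+y), back-right(-y)
for nm,a,b in(('TL',C(80,140),D(105,48)),('TR',C(570,150),D(246,162))):
    X,er=tri('top',a,'side',b);print(nm,X,er)
print('base -y corner', onz('side',D(243,488),.01),onz('top',C(600,225),.01))
for q in((205,110),(545,118),(190,293),(533,303)): print('dock',onz('top',C(*q),.01),onz('top',C(*q),.058))
f=np.load('w6.npz');p,R=f['p'],f['R']
im=cv2.imread('pics/w6.png');cv2.imwrite('pics/w6c.png',cv2.resize(im[:90,370:530],(800,450),interpolation=cv2.INTER_CUBIC))
E
```

```text
TL [0.60473202 0.21000295 0.21692465] 0.00015330676957092922
TR [0.5982085  0.07352348 0.22199771] 0.003353232131000701
base -y corner [0.59771401 0.08240524 0.01      ] [0.59305041 0.07529606 0.01      ]
dock [0.63252747 0.20391269 0.01      ] [0.6279362  0.19720274 0.058     ]
dock [0.62832902 0.09292566 0.01      ] [0.62387648 0.089883   0.058     ]
dock [0.57278404 0.20887556 0.01      ] [0.57016684 0.20200162 0.058     ]
dock [0.56792787 0.09733326 0.01      ] [0.56547113 0.09414495 0.058     ]
```

View pics/w6c.png

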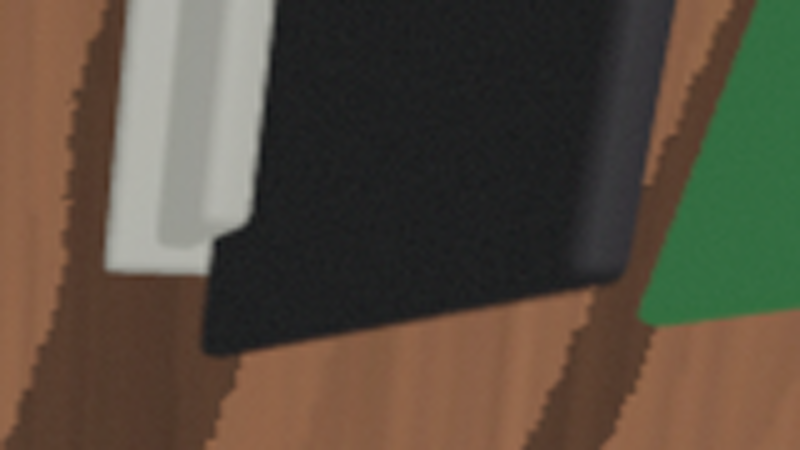

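```bash
python3 - <<'E'
from h import *
plan([.601,.110,.36],down(np.radians(-2.5)))
E
```

```text
t8.83 pos [ 0.4681 -0.0305  0.3565] x,y,z [-0.007  0.289  0.257] a [0.024 0.002 0.002] rows>= 4.6
```

drive_tool --deltas '[{"x":-0.007,"y":0.289,"z":0.257,"ax":0.024,"ay":0,"az":0},{"x":-0.007,"y":0.289,"z":0.257,"ax":0.024,"ay":0,"az":0},{"x":-0.007,"y":0.289,"z":0.257,"ax":0.024,"ay":0,"az":0},{"x":-0.007,"y":0.289,"z":0.257,"ax":0.024,"ay":0,"az":0},{"x":-0.007,"y":0.289,"z":0.257,"ax":0.024,"ay":0,"az":0},{"x":-0.007,"y":0.289,"z":0.257,"ax":0.024,"ay":0,"az":0},{"x":-0.007,"y":0.289,"z":0.257,"ax":0.024,"ay":0,"az":0},{"x":-0.007,"y":0.289,"z":0.257,"ax":0.024,"ay":0,"az":0}]'

```text
t: 9.5
position: [0.6008, 0.1078, 0.3582]
tool_rot: [[-0.003, 0.046, 0.999], [-0.001, 0.999, -0.046], [-1.0, -0.001, -0.003]]
contact_force: [-0.1, -0.1, 0.5]
gripper_width: 0.0442
```

```bash
python3 - <<'E'
from h import *
o=robot.get_obs();np.savez('w7.npz',p=o['position'],R=o['tool_rot']);print(o['position'],o['contact_force'])
a=cap('wrist','w7.png')
E
```

```text
[0.60079941 0.10778704 0.35815355] [-0.12681069 -0.10047552  0.45145376]
```

View pics/w7.png

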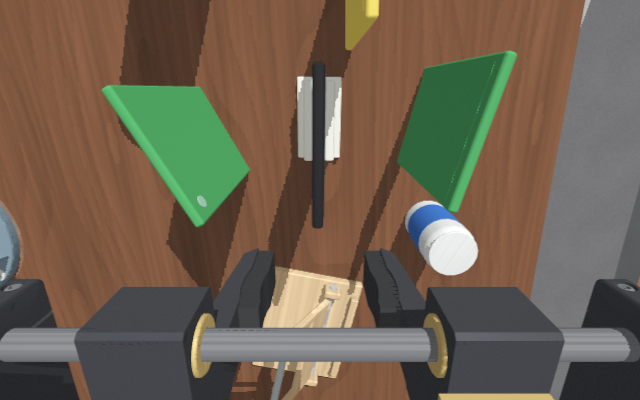

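The wrist view shows the black tablet edge-on from (319,63) to (318,228), with the white dock under it. The green slabs are at (180,150) and (455,130), clear of the finger paths.

```bash
python3 - <<'E'
from h import *
f=np.load('w7.npz');p,R=f['p'],f['R']
for v in(63,66,228): print(v,wz((319,v),.22,p,R))
im=cv2.imread('pics/w7.png').max(2)
for v in(75,100,130,160,190,215):
    xs=np.where(im[v,300:340]<60)[0]+300;print(v,xs.min(),xs.max(),wz((xs.mean(),v),.22,p,R).round(4))
# slabs
for u in((515,55),(455,210),(105,88),(198,226)):print(wz(u,.22,p,R))
plan([.601,.142,.188],down(np.radians(-2.5)))
E
```

```text
63 [0.60547604 0.20953536 0.22      ]
66 [0.60538048 0.20747798 0.22      ]
228 [0.59931926 0.07698872 0.22      ]
75 312 324 [0.6043 0.2013 0.22  ]
100 313 324 [0.6039 0.1834 0.22  ]
130 313 323 [0.6024 0.1608 0.22  ]
160 313 323 [0.6013 0.1369 0.22  ]
190 312 323 [0.5997 0.1115 0.22  ]
215 313 322 [0.5986 0.0891 0.22  ]
[0.74938706 0.20824328 0.22      ]
[0.71585494 0.0883869  0.22      ]
[0.44251052 0.19959327 0.22      ]
[0.4944248  0.08363246 0.22      ]
t9.55 pos [0.6006 0.1077 0.3588] x,y,z [ 0.342  0.069 -0.002] a [-0.006 -0.003  0.001] rows>= 4.2
```

drive_tool --deltas '[{"x":0,"y":0.069,"z":0,"ax":-0.01,"ay":0,"az":0},{"x":0.08,"y":0.069,"z":0,"ax":-0.01,"ay":0,"az":0},{"x":0.16,"y":0.069,"z":0,"ax":-0.01,"ay":0,"az":0},{"x":0.23,"y":0.069,"z":0,"ax":-0.01,"ay":0,"az":0},{"x":0.29,"y":0.069,"z":0,"ax":-0.01,"ay":0,"az":0},{"x":0.33,"y":0.069,"z":0,"ax":-0.01,"ay":0,"az":0},{"x":0.342,"y":0.069,"z":0,"ax":-0.01,"ay":0,"az":0},{"x":0.342,"y":0.069,"z":0,"ax":-0.01,"ay":0,"az":0}]'

```text
t: 10.22
position: [0.6011, 0.1426, 0.1871]
tool_rot: [[-0.003, 0.041, 0.999], [-0.0, 0.999, -0.041], [-1.0, -0.001, -0.003]]
contact_force: [1.3, -0.1, 0.3]
gripper_width: 0.0444
```

drive_tool --deltas '[{"x":0,"y":0,"z":0,"ax":0,"ay":0,"az":0},{"x":0,"y":0,"z":0,"ax":0,"ay":0,"az":0},{"x":0,"y":0,"z":0,"ax":0,"ay":0,"az":0},{"x":0,"y":0,"z":0,"ax":0,"ay":0,"az":0},{"x":0,"y":0,"z":0,"ax":0,"ay":0,"az":0},{"x":0,"y":0,"z":0,"ax":0,"ay":0,"az":0}]' --gripper 1

```text
t: 10.72
position: [0.6023, 0.1442, 0.1897]
tool_rot: [[-0.0, 0.039, 0.999], [0.0, 0.999, -0.039], [-1.0, 0.0, -0.0]]
contact_force: [-3.3, 0.4, 5.7]
gripper_width: 0.0097
```

```bash
python3 - <<'E'
from h import *
o=robot.get_obs();np.savez('w8.npz',p=o['position'],R=o['tool_rot']);print(o['position'],o['contact_force'],o['wrist_torque'],o['gripper_width'])
plan([.604,.142,.40],down(np.radians(-2.9)))
E
```

```text
[0.60229693 0.14416753 0.18966386] [-3.27731959  0.43355867  5.70418546] [-0.06301038  0.91834838 -0.12925329] 0.009712239212725531
t10.72 pos [0.6023 0.1442 0.1897] x,y,z [-0.421 -0.004  0.003] a [ 0.021 -0.    -0.   ] rows>= 5.0
```

drive_tool --deltas '[{"x":-0.03,"y":0,"z":0,"ax":0,"ay":0,"az":0},{"x":-0.07,"y":0,"z":0,"ax":0,"ay":0,"az":0},{"x":-0.12,"y":0,"z":0,"ax":0,"ay":0,"az":0},{"x":-0.18,"y":0,"z":0,"ax":0,"ay":0,"az":0},{"x":-0.25,"y":0,"z":0,"ax":0,"ay":0,"az":0},{"x":-0.32,"y":0,"z":0,"ax":0,"ay":0,"az":0},{"x":-0.38,"y":0,"z":0,"ax":0,"ay":0,"az":0},{"x":-0.42,"y":0,"z":0,"ax":0,"ay":0,"az":0},{"x":-0.42,"y":0,"z":0,"ax":0,"ay":0,"az":0},{"x":-0.42,"y":0,"z":0,"ax":0,"ay":0,"az":0}]'

```text
t: 11.55
position: [0.6025, 0.1442, 0.3986]
tool_rot: [[0.001, 0.039, 0.999], [0.0, 0.999, -0.039], [-1.0, 0.0, 0.001]]
contact_force: [-1.0, 1.3, -5.3]
gripper_width: 0.0099
```

```bash
python3 - <<'E'
from h import *
o=robot.get_obs();np.savez('w9.npz',p=o['position'],R=o['tool_rot']);print(o['position'],o['contact_force'],o['wrist_torque'],o['gripper_width'])
a=cap('wrist','w9.png');b=cap('side','s9.png');cv2.imwrite('pics/v9.png',cv2.resize(b[:260,160:420],(780,780),interpolation=cv2.INTER_CUBIC)[:600])
E
```

```text
[0.60251918 0.14415907 0.39859356] [-0.97900727  1.32051974 -5.2818009 ] [-0.11294417  0.11253886 -0.00645962] 0.009884201117500059
```

View pics/v9.png

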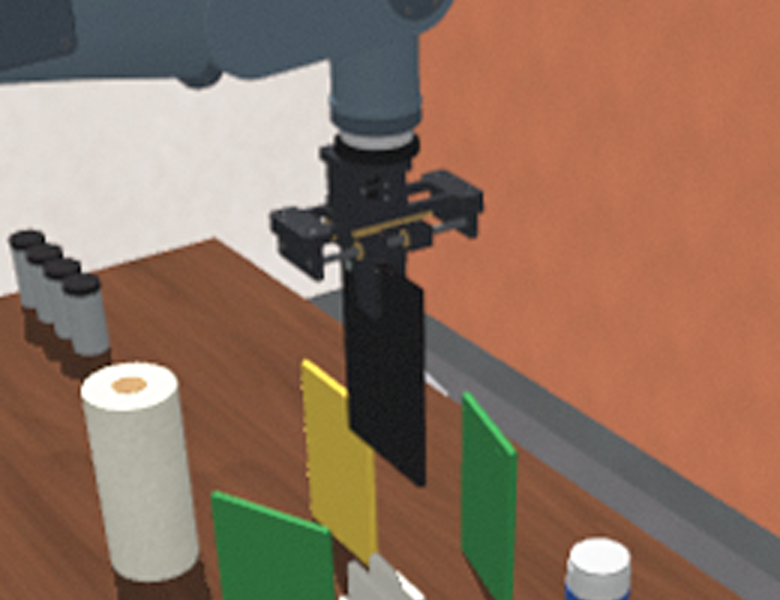

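View pics/w9.png

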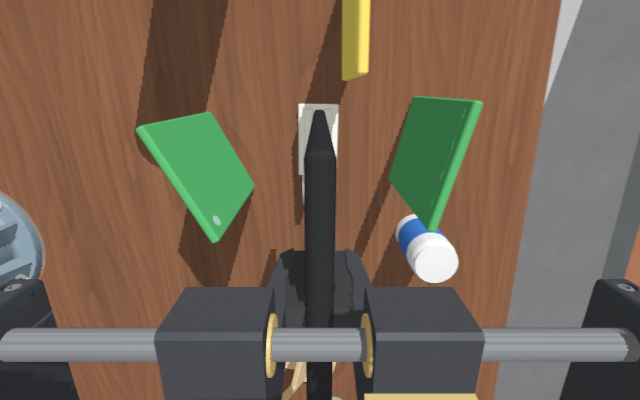

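Tablet held. The wrist view shows its +y edge: top corner near (320,152), bottom corner near (320,112).

```bash
python3 - <<'E'
from h import *
c,d=wray((320,153),np.zeros(3),np.eye(3))
for u in((320,150),(320,153),(320,156),(320,110),(320,113)):
    c,d=wray(u,np.zeros(3),np.eye(3)); s1=(-.030-c[0])/d[0];s2=(.180-c[0])/d[0]
    print(u,'x=-30:',(c+d*s1).round(4),'x=180:',(c+d*s2).round(4))
im=cv2.imread('pics/w9.png');cv2.imwrite('pics/w9c.png',cv2.resize(im[90:290,250:390],(560,600)[0:2],interpolation=cv2.INTER_CUBIC))
E
```

```text
(320, 150) x=-30: [-0.03    0.067   0.0006] x=180: [0.18   0.0299 0.0012]
(320, 153) x=-30: [-0.03    0.0661  0.0006] x=180: [0.18   0.0271 0.0012]
(320, 156) x=-30: [-0.03    0.0652  0.0006] x=180: [0.18   0.0243 0.0012]
(320, 110) x=-30: [-0.03    0.0784  0.0006] x=180: [0.18   0.0659 0.0012]
(320, 113) x=-30: [-0.03    0.0776  0.0006] x=180: [0.18   0.0633 0.0012]
```

View pics/w9c.png

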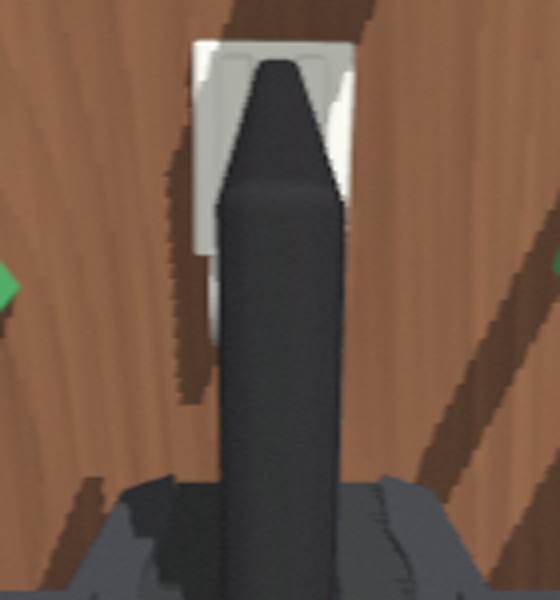

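```bash
cat >> h.py <<'E'
E_=np.array([np.cos(np.radians(14)),-np.sin(np.radians(14)),0]);L_=np.array([-E_[1],E_[0],0]);Z_=np.array([0,0,1.])
HE=.619;HL=-.0556
def place(th,cx,cz,cl=HL,off=(.180,-.0015,-.005)):
    th=np.radians(th); R=Rtool(np.cos(th)*E_-np.sin(th)*Z_,np.sin(th)*E_+np.cos(th)*Z_)
    c=(HE+cx)*E_+cl*L_+cz*Z_
    return c-R@np.array(off),R
E
python3 - <<'E'
from h import *
pA,RA=place(75,.02,.16); pB,RB=place(60,.017,.07);pC,RC=place(60,.017,.02)
print(pA,pB,pC)
plan(pA,RA);plan(pB,RB,p0=pA,R0=RA);plan(pC,RC,p0=pB,R0=RB)
E
```

```text
[ 0.56641358 -0.19697896  0.33516074] [ 0.520895   -0.18562991  0.22838457] [ 0.520895   -0.18562991  0.17838457]
t11.65 pos [0.6016 0.144  0.3956] x,y,z [ 0.121 -0.684 -0.043] a [ 0.39  -0.507 -0.05 ] rows>= 8.3
t11.65 pos [ 0.5664 -0.197   0.3352] x,y,z [ 0.182 -0.    -0.146] a [-0.  -0.5  0. ] rows>= 2.8
t11.65 pos [ 0.5209 -0.1856  0.2284] x,y,z [ 0.087  0.    -0.05 ] a [0. 0. 0.] rows>= 1.2
```

drive_tool --deltas '[{"x":0,"y":-0.03,"z":-0.002,"ax":0.02,"ay":-0.02,"az":0},{"x":0,"y":-0.09,"z":-0.006,"ax":0.05,"ay":-0.06,"az":0},{"x":0,"y":-0.16,"z":-0.01,"ax":0.1,"ay":-0.12,"az":-0.01},{"x":0,"y":-0.24,"z":-0.015,"ax":0.14,"ay":-0.18,"az":-0.02},{"x":0.02,"y":-0.32,"z":-0.02,"ax":0.18,"ay":-0.24,"az":-0.02},{"x":0.04,"y":-0.4,"z":-0.025,"ax":0.23,"ay":-0.3,"az":-0.03},{"x":0.06,"y":-0.48,"z":-0.03,"ax":0.27,"ay":-0.36,"az":-0.03},{"x":0.08,"y":-0.55,"z":-0.035,"ax":0.31,"ay":-0.41,"az":-0.04},{"x":0.1,"y":-0.61,"z":-0.039,"ax":0.35,"ay":-0.45,"az":-0.04},{"x":0.115,"y":-0.655,"z":-0.042,"ax":0.38,"ay":-0.49,"az":-0.05},{"x":0.121,"y":-0.684,"z":-0.043,"ax":0.39,"ay":-0.507,"az":-0.05},{"x":0.121,"y":-0.684,"z":-0.043,"ax":0.39,"ay":-0.507,"az":-0.05}]'

```text
t: 12.65
position: [0.5648, -0.1997, 0.3341]
tool_rot: [[0.25, 0.247, 0.936], [-0.062, 0.969, -0.239], [-0.966, 0.001, 0.257]]
contact_force: [1.0, 0.3, -4.3]
gripper_width: 0.0101
```

```bash
python3 - <<'E'
from h import *
pB,RB=place(60,.017,.07)
plan(pB,RB);o=robot.get_obs();print(o['gripper_width'],o['joints'].round(1),o['contact_force'])
E
```

```text
t12.65 pos [ 0.5648 -0.1997  0.3341] x,y,z [ 0.181  0.005 -0.143] a [-0.01  -0.503  0.001] rows>= 2.8
0.010142472905507977 [-33.2   0.9  94.6   5.2  70.4 -20.1] [ 0.98004412  0.31678915 -4.33858247]
```

drive_tool --deltas '[{"x":0.02,"y":0,"z":-0.02,"ax":0,"ay":-0.06,"az":0},{"x":0.06,"y":0,"z":-0.05,"ax":0,"ay":-0.18,"az":0},{"x":0.1,"y":0,"z":-0.085,"ax":0,"ay":-0.3,"az":0},{"x":0.14,"y":0,"z":-0.115,"ax":0,"ay":-0.4,"az":0},{"x":0.17,"y":0,"z":-0.135,"ax":-0.01,"ay":-0.47,"az":0},{"x":0.181,"y":0,"z":-0.143,"ax":-0.01,"ay":-0.503,"az":0},{"x":0.181,"y":0,"z":-0.143,"ax":-0.01,"ay":-0.503,"az":0},{"x":0.181,"y":0,"z":-0.143,"ax":-0.01,"ay":-0.503,"az":0}]'

```text
t: 13.32
position: [0.5228, -0.1851, 0.2309]
tool_rot: [[0.488, 0.238, 0.84], [-0.119, 0.971, -0.205], [-0.864, 0.0, 0.503]]
contact_force: [-0.3, 0.0, -4.0]
gripper_width: 0.0094
```

```bash
python3 - <<'E'
from h import *
pC,RC=place(60,.017,.025)
plan(pC,RC);o=robot.get_obs();print(o['gripper_width'],o['tool_rot'].round(3).tolist(),RC.round(3).tolist(),o['contact_force'])
np.savez('w10.npz',p=o['position'],R=o['tool_rot'])
b=cap('side','s10.png');cap('wrist','w10.png');cv2.imwrite('pics/v10.png',cv2.resize(b[130:330,260:450],(570,600),interpolation=cv2.INTER_CUBIC))
E
```

```text
t13.32 pos [ 0.5228 -0.1851  0.2309] x,y,z [ 0.08  -0.002 -0.051] a [ 0.007  0.006 -0.005] rows>= 1.1
0.009409302289801854 [[0.488, 0.238, 0.84], [-0.119, 0.971, -0.205], [-0.864, 0.0, 0.503]] [[0.485, 0.242, 0.84], [-0.121, 0.97, -0.21], [-0.866, 0.0, 0.5]] [-0.31997103  0.03273429 -4.00348805]
```

View pics/v10.png

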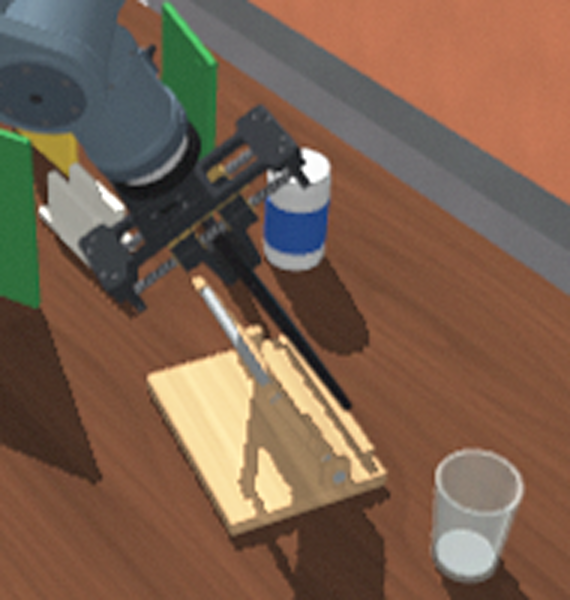

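View pics/w10.png

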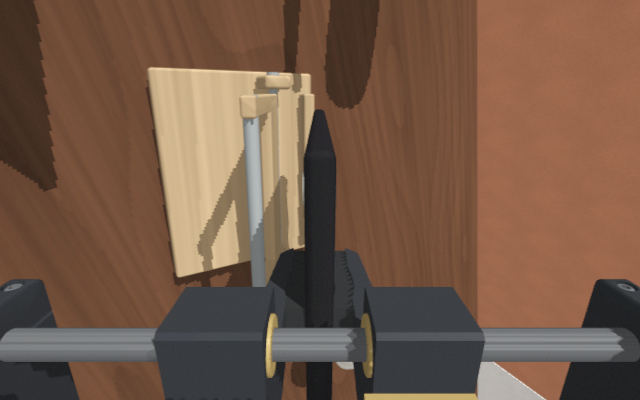

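```bash
python3 - <<'E'
from h import *
f=np.load('w10.npz');p,R=f['p'],f['R']
for z in(-.005,.005):
    X=p+R@np.array([.18,-.069,z]);print(X,proj('side',X),X@E_-HE,X@L_-HL)
o=robot.get_obs();print(o['position'])
pC,RC=place(60,.017,.022);plan(pC,RC)
E
```

```text
[ 0.59010481 -0.27253487  0.07277176] [[375.59973228 267.78913798]] 0.019508326802560205 -0.06608014328670354
[ 0.59850173 -0.27458942  0.07779874] [[378.61606296 265.53019205]] 0.028152865518130565 -0.06604226786986224
[ 0.5243617  -0.18610305  0.23311415]
t13.42 pos [ 0.5244 -0.1861  0.2331] x,y,z [ 0.087 -0.001 -0.059] a [ 0.009  0.013 -0.002] rows>= 1.3
```

drive_tool --deltas '[{"x":0.02,"y":0,"z":-0.014,"ax":0.01,"ay":0.01,"az":0},{"x":0.045,"y":-0.001,"z":-0.03,"ax":0.01,"ay":0.01,"az":0},{"x":0.065,"y":-0.001,"z":-0.044,"ax":0.01,"ay":0.01,"az":0},{"x":0.08,"y":-0.001,"z":-0.054,"ax":0.01,"ay":0.01,"az":0},{"x":0.087,"y":-0.001,"z":-0.059,"ax":0.01,"ay":0.01,"az":0},{"x":0.087,"y":-0.001,"z":-0.059,"ax":0.01,"ay":0.01,"az":0},{"x":0.087,"y":-0.001,"z":-0.059,"ax":0.01,"ay":0.01,"az":0},{"x":0.087,"y":-0.001,"z":-0.059,"ax":0.01,"ay":0.01,"az":0}]'

```text
t: 14.08
position: [0.5208, -0.1859, 0.1805]
tool_rot: [[0.487, 0.242, 0.839], [-0.12, 0.97, -0.21], [-0.865, 0.001, 0.502]]
contact_force: [-0.0, -1.2, -4.8]
gripper_width: 0.0097
```

```bash
python3 - <<'E'
from h import *
o=robot.get_obs();p,R=o['position'],np.array(o['tool_rot']);print(o['contact_force'],o['wrist_torque'])
for y in(.066,-.069):
    X=p+R@np.array([.18,y,-.005]);print('corner e',X@E_-HE,'l',X@L_-HL,'z',X[2])
print(np.degrees(np.arcsin(-R[2,0])))
pC,RC=place(60,.017,.017);plan(pC,RC)
b=cap('side','s11.png');cv2.imwrite('pics/v11.png',cv2.resize(b[190:310,290:420],(650,600),interpolation=cv2.INTER_CUBIC))
E
```

```text
[-0.03604366 -1.17846692 -4.77779546] [0.09617655 0.74266915 0.0155782 ]
corner e 0.017312901253009882 l 0.06739706505424604 z 0.02241689070911168
corner e 0.017308776928093184 l -0.06760284589887937 z 0.022261888650557976
59.87359436420201
t14.08 pos [ 0.5208 -0.1859  0.1805] x,y,z [ 0.009  0.001 -0.005] a [-0.001  0.004 -0.002] rows>= 0.1
```

View pics/v11.png

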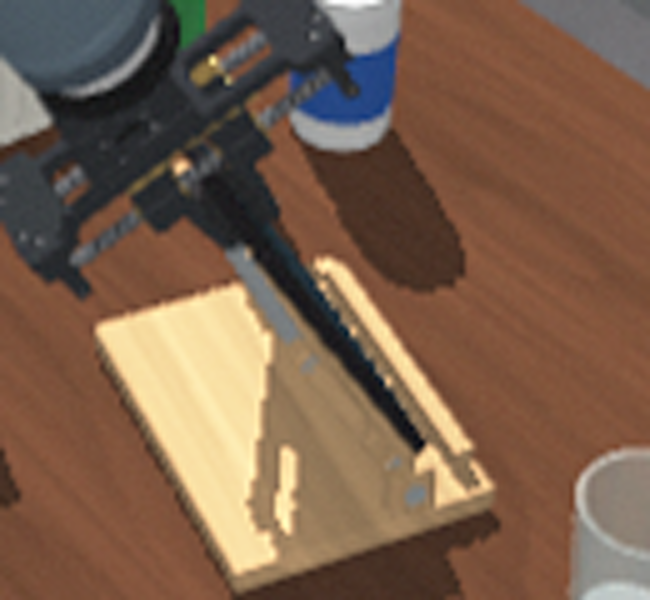

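drive_tool --deltas '[{"x":0.003,"y":0,"z":-0.002,"ax":0,"ay":0,"az":0},{"x":0.006,"y":0,"z":-0.004,"ax":0,"ay":0,"az":0},{"x":0.009,"y":0,"z":-0.005,"ax":0,"ay":0,"az":0},{"x":0.009,"y":0,"z":-0.005,"ax":0,"ay":0,"az":0},{"x":0.009,"y":0,"z":-0.005,"ax":0,"ay":0,"az":0}]'

```text
t: 14.55
position: [0.5203, -0.1855, 0.1744]
tool_rot: [[0.486, 0.242, 0.84], [-0.12, 0.97, -0.21], [-0.866, 0.002, 0.501]]
contact_force: [0.4, -0.7, -5.1]
gripper_width: 0.0098
```

```bash
python3 - <<'E'
from h import *
o=robot.get_obs();p,R=o['position'],np.array(o['tool_rot']);print(o['contact_force'],o['wrist_torque'])
for y in(.066,-.069):
    X=p+R@np.array([.18,y,-.005]);print('corner e',X@E_-HE,'l',X@L_-HL,'z',X[2])
E
```

```text
[ 0.44349514 -0.69868061 -5.05165562] [ 0.05226185  0.74888418 -0.00202413]
corner e 0.016470985858647258 l 0.0677703036992605 z 0.0162422879129005
corner e 0.01646186357876034 l -0.06722947913783749 z 0.016000315351626992
```

Not in contact yet. Going down in 1 mm steps.

drive_tool --deltas '[{"x":0.002,"y":0,"z":-0.001,"ax":0,"ay":0,"az":0},{"x":0.004,"y":0,"z":-0.002,"ax":0,"ay":0,"az":0},{"x":0.004,"y":0,"z":-0.002,"ax":0,"ay":0,"az":0}]'

```text
t: 14.8
position: [0.5213, -0.1858, 0.1738]
tool_rot: [[0.488, 0.242, 0.839], [-0.121, 0.97, -0.21], [-0.864, 0.001, 0.503]]
contact_force: [-3.0, 3.1, 3.4]
gripper_width: 0.0099
```

drive_tool --deltas '[{"x":0,"y":0,"z":0,"ax":0,"ay":0,"az":0},{"x":0,"y":0,"z":0,"ax":0,"ay":0,"az":0},{"x":0,"y":0,"z":0,"ax":0,"ay":0,"az":0},{"x":0,"y":0,"z":0,"ax":0,"ay":0,"az":0}]' --gripper 0.4

```text
t: 15.13
position: [0.5208, -0.1859, 0.1727]
tool_rot: [[0.487, 0.242, 0.839], [-0.12, 0.97, -0.21], [-0.865, 0.001, 0.502]]
contact_force: [-0.5, 1.0, 0.3]
gripper_width: 0.0261
```

```bash
python3 - <<'E'
from h import *
o=robot.get_obs();print(o['position'],o['contact_force'],o['gripper_width'])
np.savez('w12.npz',p=o['position'],R=o['tool_rot'])
b=cap('side','s12.png');cap('wrist','w12.png');cv2.imwrite('pics/v12.png',cv2.resize(b[190:310,290:420],(650,600),interpolation=cv2.INTER_CUBIC))
E
```

```text
[ 0.5207526  -0.18588504  0.17272044] [-0.49987292  1.03657986  0.32351246] 0.026104967420890635
```

View pics/v12.png

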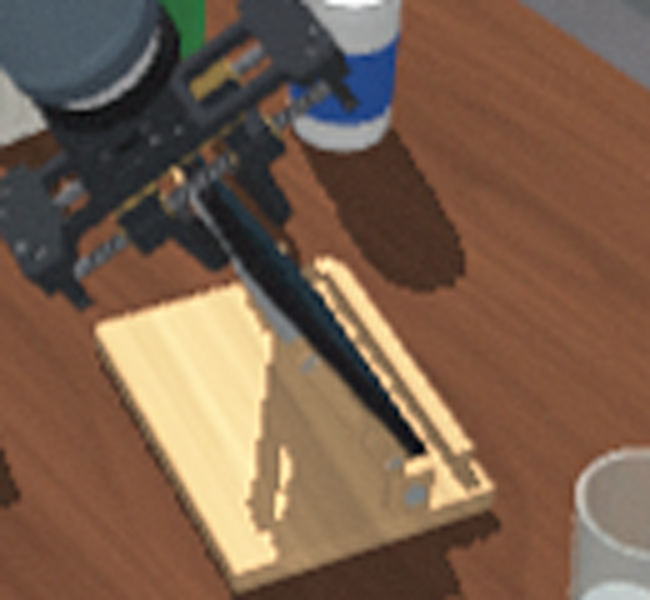

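View pics/w12.png

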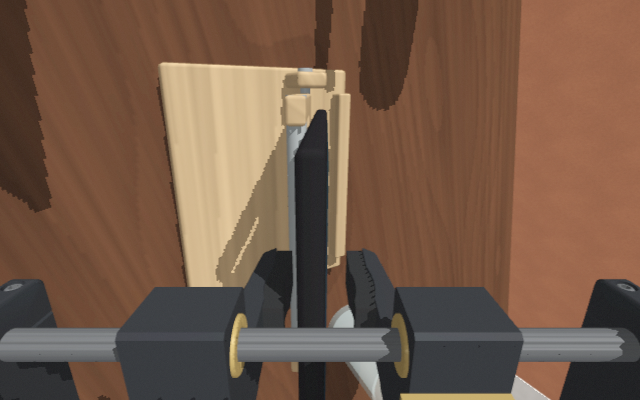

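The tablet now leans on the back. I'll open a little more and withdraw along the finger axis.

drive_tool --deltas '[{"x":0,"y":0,"z":0,"ax":0,"ay":0,"az":0},{"x":0,"y":0,"z":0,"ax":0,"ay":0,"az":0},{"x":-0.02,"y":0,"z":0,"ax":0,"ay":0,"az":0},{"x":-0.05,"y":0,"z":0,"ax":0,"ay":0,"az":0},{"x":-0.1,"y":0,"z":0,"ax":0,"ay":0,"az":0},{"x":-0.16,"y":0,"z":0,"ax":0,"ay":0,"az":0},{"x":-0.24,"y":0,"z":0,"ax":0,"ay":0,"az":0},{"x":-0.32,"y":0,"z":0,"ax":0,"ay":0,"az":0},{"x":-0.34,"y":0.06,"z":0,"ax":0,"ay":0,"az":0},{"x":-0.34,"y":0.14,"z":0,"ax":0,"ay":0,"az":0},{"x":-0.34,"y":0.22,"z":0,"ax":0,"ay":0,"az":0},{"x":-0.34,"y":0.22,"z":0,"ax":0,"ay":0,"az":0}]' --gripper 0.1

```text
t: 16.23
position: [0.4652, -0.0506, 0.3205]
tool_rot: [[0.49, 0.232, 0.84], [-0.113, 0.973, -0.203], [-0.865, 0.004, 0.503]]
contact_force: [0.3, -0.3, 0.2]
gripper_width: 0.0393
```

```bash
python3 - <<'E'
from h import *
o=robot.get_obs();print(o['t'],o['position'],o['contact_force'],o['gripper_width'],o['joints'].round(1))
b=cap('side','s13.png');t=cap('top','t13.png')
cv2.imwrite('pics/v13.png',cv2.resize(b[190:310,290:420],(650,600),interpolation=cv2.INTER_CUBIC))
cv2.imwrite('pics/v13t.png',cv2.resize(t[180:265,330:430],(700,595),interpolation=cv2.INTER_CUBIC))
E
```

```text
16.2333 [ 0.46521435 -0.0506111   0.32052708] [ 0.29028138 -0.25825656  0.19163444] 0.039280849058432925 [-24.6 -28.  122.7   7.   55.9 -13.5]
```

View pics/v13.png

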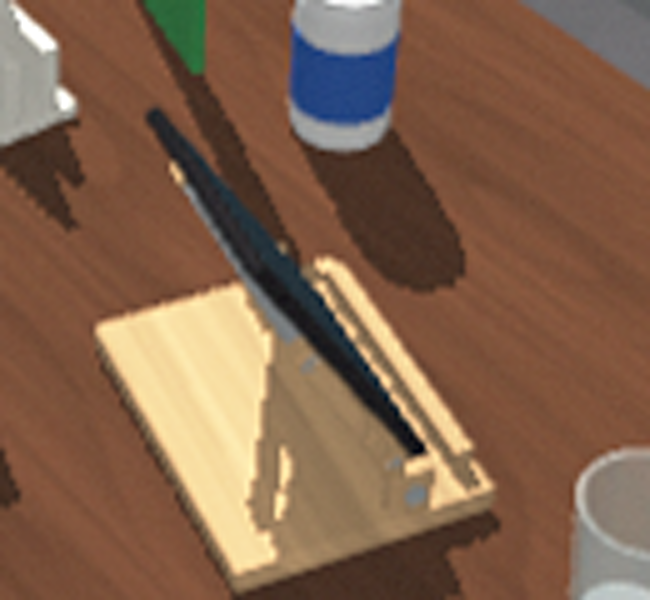

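View pics/v13t.png

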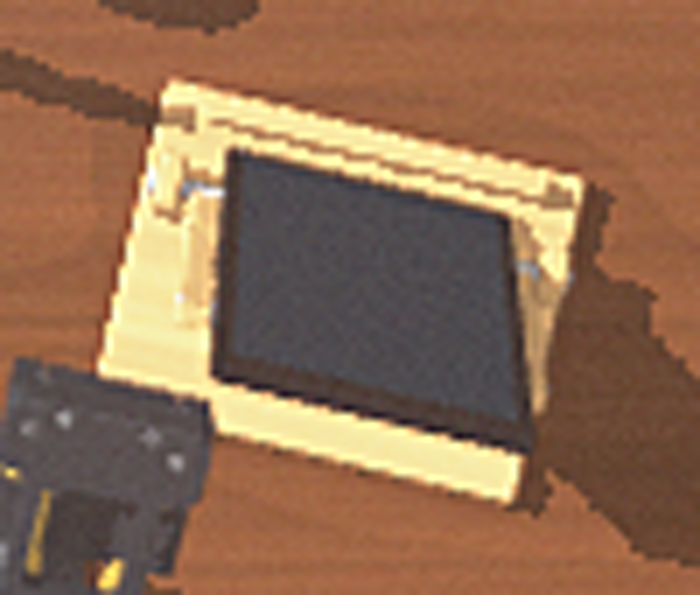

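View pics/t13.png

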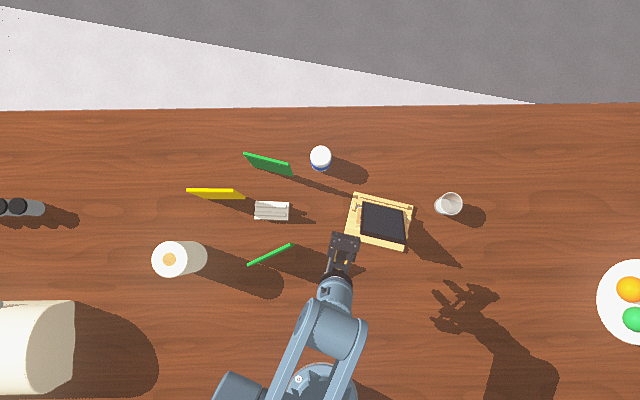

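```bash
python3 - <<'E'
from h import *
T=lambda x,y:(x/7+330-.43,y/7+180-.43)
S=lambda x,y:(x/5+290-.4,y/5+190-.4)
fl,fr=[onz('top',T(*q),.021) for q in((231,149),(509,214))]
# screen-side top edge line & back-top edge
zt=.016+.21*np.sin(np.radians(59))
tl,tr=[onz('top',T(*q),zt) for q in((214,378),(528,450))]
for n,q in(('fl',fl),('fr',fr),('tl',tl),('tr',tr)):print(n,(q@E_-HE).round(4),(q@L_-HL).round(4))
print('w',np.linalg.norm(fl-fr),np.linalg.norm(tl-tr),'rot vs stand deg',np.degrees(np.arctan2((fl-fr)@E_,(fl-fr)@L_)),np.degrees(np.arctan2((tl-tr)@E_,(tl-tr)@L_)))
fm=(fl+fr)/2;tm=(tl+tr)/2
print('foot mid l',fm@L_-HL,'top mid l',tm@L_-HL)
# lip/board centre recheck: front board corners
a,b=[onz('top',T(*q),.016) for q in((168,79),(583,177))];print('board',a@L_-HL,b@L_-HL,a@E_-HE,b@E_-HE)
def sp(uv,L):
    c,d=ray('side',uv);return c+d*(L-c@L_)/(d@L_)
# side: rod cap, hinge cap
r=sp(S(307,365),HL-.08);h=sp(S(415,495),HL-.098);d=r-h;print('back',np.degrees(np.arctan2(d[2],-(d@E_))),np.linalg.norm(d-(d@L_)*L_))
# tablet -y edge in side: foot corner (415,455), top corner (150,112)?
X,er=tri('side',S(152,110),'top',T(216,372));print(X,er,X@E_-HE,X@L_-HL)
# bystanders top0 vs now
a=cv2.imread('pics/top0.png').astype(int);b=cv2.imread('pics/t13.png').astype(int);D=np.abs(a-b).sum(2)
for n,(x,y) in dict(can=(320,158),glass=(449,204),roll=(175,259)).items():print(n,D[y-14:y+14,x-14:x+14].mean())
c=cv2.imread('pics/side0.png').astype(int);d2=cv2.imread('pics/s13.png').astype(int);D=np.abs(c-d2).sum(2)
for n,(x,y) in dict(can=(359,200),glass=(418,302),roll=(207,157)).items():print(n,D[y-14:y+14,x-10:x+10].mean())
E
```

```text
fl 0.0233 0.0651
fr 0.0232 -0.0669
tl -0.0889 0.0648
tr -0.0883 -0.0651
w 0.1319272401922542 0.12988354733570767 rot vs stand deg 0.04956556595787712 -0.26658303765675034
foot mid l -0.0009097815867850773 top mid l -0.00014147385935184276
board 0.10044765956549273 -0.0975915783551456 0.04916153895500708 0.048490601678827794
back 59.668325964892894 0.12051942705779588
[ 0.51902    -0.11988169  0.19979379] 0.00019310752936662498 -0.08639510997951927 0.064841608094329
can 6.783163265306122
glass 10.058673469387756
roll 4.1020408163265305
can 8.57857142857143
glass 10.798214285714286
roll 12.132142857142858
```

Centred within about 2 mm, square within 0.3°, back at about 59.7°, and the bystanders haven't moved. I'll hold briefly to confirm it's stable, then hand in.

drive_tool --deltas '[{"x":-0.05,"y":0.05,"z":0,"ax":0,"ay":0,"az":0},{"x":-0.1,"y":0.1,"z":0,"ax":0,"ay":0,"az":0},{"x":-0.1,"y":0.1,"z":0,"ax":0,"ay":0,"az":0},{"x":-0.1,"y":0.1,"z":0,"ax":0,"ay":0,"az":0},{"x":-0.1,"y":0.1,"z":0,"ax":0,"ay":0,"az":0},{"x":-0.1,"y":0.1,"z":0,"ax":0,"ay":0,"az":0}]'

```text
t: 16.83
position: [0.4518, -0.0057, 0.3614]
tool_rot: [[0.484, 0.245, 0.84], [-0.121, 0.97, -0.213], [-0.867, 0.001, 0.499]]
contact_force: [0.1, 0.2, -1.2]
gripper_width: 0.0398
```

```bash
python3 - <<'E'
from h import *
b=cap('side','s14.png').astype(int);a=cv2.imread('pics/s13.png').astype(int)
print(np.abs(a-b).sum(2)[200:320,310:410].mean(),(np.abs(a-b).sum(2)[200:320,310:410]>90).sum())
print(robot.get_obs()['contact_force']);job_done()
E
```

```text
4.278416666666667 0
[-0.20645653  0.15192482 -0.17178332]
the job is handed in; nothing more can be done
```

I raised the stand's back by its rod, let go of it, then took the black tablet out of the white dock and set it on the stand. It leans on the back, tall way up with its screen outwards. I handed the job in at about 17 s.

- **Back angle:** the first lift stopped about 2° short (about 58.2°), so I gripped the rod again and corrected it. With the tablet on it, the back measures about 59.7° in the side view; before that the side and top views gave 59.6–60.0°.
- **Tablet position:** the foot is between the hinge and the front lip. It is centred within about 1 mm and square to the stand within about 0.3°.
- **Bystanders:** the can, glass and kitchen roll look unchanged from the first pictures.
- **At hand-in:** the arm was clear and touching nothing, and two side pictures about 0.6 s apart showed no movement of the tablet or the stand.

My measurements agreed to about 0.5° in angle and 2–4 mm in position. The tablet's width came out 3–5 mm small in the last top view, which is about one pixel.

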